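# Pack the spares tray of a relay-panel bench

## Robot

A 6-joint arm with a two-finger parallel gripper is mounted at the origin on the work surface. World frame = base frame: x ahead of the robot, y to its left, z up, the work surface at z = 0. Lengths are in m, angles in rad, forces in N, time in s.
With the tool pointing down it reaches from about 0.25 to 0.775 m from the base axis. Payload 4 kg.
Tool frame: the origin (TCP) lies midway between the tips of the shut fingers; the grasp point (between the pads) lies 19 mm behind it; y points along the fingers, x is the direction in which the jaws open and shut, and the axes are right-handed (so a half turn about y gives the same grasp; the last joint's range is limited). The gripper opens to 94 mm and grips with 3 to 60 N. Pads are 16 mm wide; open, the fingers measure 119 mm over their backs; the gripper's body (75 mm by 177 mm) begins 78 mm behind the grasp point.
Start: joints at [1.214, 0.087, 1.371, -0, 1.684, -0.103], TCP at [0.138, 0.532, 0.206] pointing down, gripper open.
Joint ranges: [-3.1, 3.1], [-0.76, 2.03], [0.27, 2.55], [-1.08, 4.22], [0.17, 2.65], [-2.57, 2.57]. Speed limits (rad/s): [2.79, 2.79, 3.14, 3.14, 3.14, 3.14].

## Interface

Orientations are given as [roll, pitch, yaw] about the fixed x, y, z axes, in that order (R = Rz(yaw) Ry(pitch) Rx(roll)).
In Python, from bench import robot gives the robot as it stands.
- The arm moves only by the shell command python3 -m creep 'ROWS'. ROWS is JSON, a list of rows, each a list of 7 numbers: the shift along the tool's x, y, z in mm, then the turn, a rotation vector about the tool's x, y, z in degrees, then the closure in counts, from 0 (fully open) to 255 (shut). A call has 1 to 5 rows; each row is the pose to reach, as a shift and turn from the pose commanded when the call began, along the tool's axes at that moment; what a row does not reach only later rows make up. A row lasts 1/8 s, in which the tool goes at most 62.5 mm and 10.7 degrees, less where a joint would pass 70% of its speed; a pose out of reach is approached as far as the arm can. A call with a gripper value outside its range is refused whole. The fingers move at their own pace and stop on an object; the grip force is fixed at half the most. Time passes only in rows, so rows that repeat a pose let the fingers close. It gives the time, the measured TCP pose, the force and the opening at its end, in the units of the state.
- robot.get_obs(): the state, without advancing time (a new reading comes with each control period).
- robot.snapshot(name): name is "side" or "top" or "wrist"; returns a dict with "color" (400x640x3 uint8, blue, green, red), "fx", "fy", "cx", "cy" (pixels), "k1" (the pictures are not rectified: a ray, as slopes to the right and down, at radius r is drawn at 1 + k1 r^2 times it, then the intrinsics apply), "world_from_camera" (4x4, takes a point from camera to world coordinates); the wrist camera has in their place "mount" (4x4, takes a point from camera to tool coordinates, whose origin is the TCP and whose axes are the tool frame's). Camera axes: x right, y down, z forward; pixel columns grow to the right and rows downward; lengths in m; the calibration is good to about 2 mm. A picture is of the moment at which its call begins: read the wrist's pose just before it. There is no depth.
- robot.close_job(): hands the job in, once; it reports no verdict.
Trained networks look in the newest picture that a camera, given by its name, has taken for a name from the list of things; names that differ only in an ending like _2 or _b are one class to them, and where a whole thing is asked for, a point or a joint stands for the part that bears it (a point fixed in the world has none). Each returns a list of dicts, best first, with "p" (0 to 1); they miss things now and then, are a little off and sometimes report something else, mostly with a low value. They report only what shows in the picture. A call takes as long as a camera call. They do not tell look-alikes from the thing itself.
- robot.spot_in(name, camera): "point" ([x, y, z] in m, in world coordinates, good to about 4 mm: the middle of the surface that is visible of it).
- robot.landmark_of(name, camera): "point" ([x, y, z] in m, in world coordinates, good to about 4 mm: a listed point, or the origin of a listed thing).
The state is a dict: "time": time; "joint_positions": joint angles; "qvel": joint speeds; "joint_torque": joint torques, N m; "tool_pos": TCP position; "ee_rot": TCP orientation; "wrist_force": force on the tool from outside, world axes, zero at the start; "wrist_torque": the same for the moment, N m; "width": finger opening in m.
Only numpy, scipy, OpenCV 4.12 (cv2) and the standard library are available. Lean on these libraries where they do the work, as an engineer would, in place of code of your own. Each camera call takes 0.05 s, during which the arm holds its last target.

## Task

Pack the red spares tray: stand the tall silver capacitor, snapped forward out of its spring clip, in the round cup; lay the short brown terminal strip, right way up, in the oblong bin; and put the black relay socket flat in the square bin with the relay that has a dial standing upright on the middle of it. Leave the short capacitor, the relay without a dial and the long terminal strip standing where they are.

Things in the scene. Friction and masses are not known exactly. Their poses are not given: they have to be found in the camera images.
- capacitor: Tall silver can, 30 mm diameter, 85 high, base rim 36 mm wide, 6 high; 8 mm tabs on top. Origin: centre of underside, z up. 0.12 kg. Stands on the table in a fixed spring clip: jaws at heights 26-42 mm, back plate 49 high, 24 mm behind its axis. The mouth faces the can's own -x (roughly to the robot): pull it level that way, about 4-8 N, 40 mm; the rim stops it lifting out. Grip its upper 30 mm.
- short_strip: Short terminal strip: brown block with 4 pairs of screws, 60 mm long (its x), 22 mm wide (its y), 20 mm high with a ridge 10 mm wide along the middle up to 30 mm. Origin: centre of the underside; z up. Starts on the table. About 0.06 kg.
- socket: Relay socket: flat black block 50 mm (its x) by 40 mm (its y) by 30 mm high, screws at its ends and a ring of brass slots on its flat top. Origin: centre of the underside; z up. Starts on the table. About 0.08 kg.
- dial_relay: Relay with a dial: upright black block 36 by 36 mm, 50 mm high, grey lid with a white disc and a black knob (16 mm in diameter, 5 mm high) on top. Origin: centre of the underside, sides along its x and y; z up. Starts on the table. About 0.09 kg.
- short_capacitor: Short capacitor (look-alike, to be left): like the tall one, but 45 mm high and standing free on the table. Origin: centre of the underside.
- plain_relay: Relay without a dial (look-alike, to be left): the same black block 36 by 36 by 50 mm with a bare grey lid. Origin: centre of the underside.
- long_strip: Long terminal strip (look-alike, to be left): the same brown strip with 7 pairs of screws, 96 mm long (its x). Origin: centre of the underside.
- square_bin: Square bin: fixed white open bin, 80 by 80 mm outside, walls 4 mm, inside 72 by 72 mm, floor 4 mm thick, 14 mm high. Origin: centre of its underside, 4 mm above the table; x and y along its sides. It stands in the fixed red tray (124 by 298 mm, rim 14 mm above the table) in a row with the other two, 95 mm apart.
- round_cup: Round cup: fixed white shallow cup, 64 mm in diameter outside, 56 mm inside, floor 4 mm thick, 16 mm high. Origin: centre of its underside, 4 mm above the table. In the red tray.
- oblong_bin: Oblong bin: fixed white open bin, 98 mm (its x) by 56 mm (its y) outside, inside 90 by 48 mm, floor 4 mm thick, 14 mm high. Origin: centre of its underside, 4 mm above the table. In the red tray.
Things that resemble listed ones, but are neither listed nor needed, are in the scene too. What is shaped like the capacitor but pink is not meant.

How it is judged:
By the outcome, as a careful person would: the job done as asked, in the order asked, and still so for the second after the job is handed in, with the robot touching nothing.
It also fails if it takes over 120 s, if anything falls off the work surface, if the arm or the gripper's body presses on something with over 40 N, if the wrist force passes 120 N, or if a joint passes its speed limit or range.

## Working session

There is one attempt and no reset: what is moved stays moved. The work goes in short steps, Python scripts to look and compute and a shell command to move; the robot and the scene stay as the last step left them, time stands still between calls to the robot, and variables do not carry over. Pictures are saved under pics/ and viewed, and the job is handed in when it is done.

```bash
ls; mkdir -p pics; python3 - <<'E'
from bench import robot
import cv2
print(robot.get_obs())
for n in ("side","top","wrist"):
    s=robot.snapshot(n); cv2.imwrite(f"pics/{n}0.png",s["color"])
    print(n,{k:v for k,v in s.items() if k!="color"})
    if n!="wrist":
      for t in "capacitor short_strip socket dial_relay square_bin round_cup oblong_bin".split():
        print(t,[(d["point"],d["p"]) for d in robot.landmark_of(t,n)][:5])
E
```

```text
pics
{'time': 0.0, 'joint_positions': array([ 1.21392690e+00,  8.79365139e-02,  1.37225988e+00, -4.09108176e-05,
        1.68356928e+00, -1.03099751e-01]), 'qvel': array([-0.00025171,  0.0014222 , -0.00155142,  0.00058266, -0.00014474,
        0.00031033]), 'joint_torque': array([-2.28926720e-04, -3.40177917e+01, -3.02431226e+01,  7.18499604e-02,
        3.28727940e-02, -1.55641137e-04]), 'tool_pos': array([0.13790624, 0.53186528, 0.20431142]), 'ee_rot': array([-1.57061313,  0.00216566,  1.31702229]), 'wrist_force': array([-1.24046403, -0.91585493,  0.20462404]), 'wrist_torque': array([ 0.05089812, -0.00854602, -0.05638354]), 'width': 0.09378773425409995}
side {'fx': 442.86029585507134, 'fy': 442.86029585507134, 'cx': 318.2308791928707, 'cy': 200.21890331736773, 'k1': -0.025301066607342996, 'world_from_camera': array([[ 0.85556189, -0.27679052,  0.43749384,  0.07189575],
       [-0.51769112, -0.46252016,  0.7197715 , -0.73694154],
       [ 0.00312379, -0.84229574, -0.53900662,  0.58818121],
       [ 0.        ,  0.        ,  0.        ,  1.        ]])}
capacitor [([0.4332, 0.3035, -0
[... 928 characters left out ...]

dial_relay [([0.595, -0.3205, 0.0], 0.8)]
square_bin [([0.6122, -0.0061, 0.0017], 0.58), ([0.5967, -0.323, 0.0005], 0.45)]
round_cup [([0.6203, -0.0989, 0.0079], 0.66)]
oblong_bin [([0.5998, 0.0934, 0.0027], 0.75)]
wrist {'fx': 290.1231111885401, 'fy': 290.1231111885401, 'cx': 317.8280127933456, 'cy': 196.9928381845472, 'k1': -0.0317862514971163, 'mount': array([[ 9.99998571e-01,  1.08021764e-03, -1.30027108e-03,
         6.83603284e-04],
       [ 1.51502285e-03, -2.31503566e-01,  9.72832875e-01,
        -1.80559994e-01],
       [ 7.49853840e-04, -9.72833455e-01, -2.31504872e-01,
         6.78437048e-02],
       [ 0.00000000e+00,  0.00000000e+00,  0.00000000e+00,
         1.00000000e+00]])}
```

View pics/side0.png

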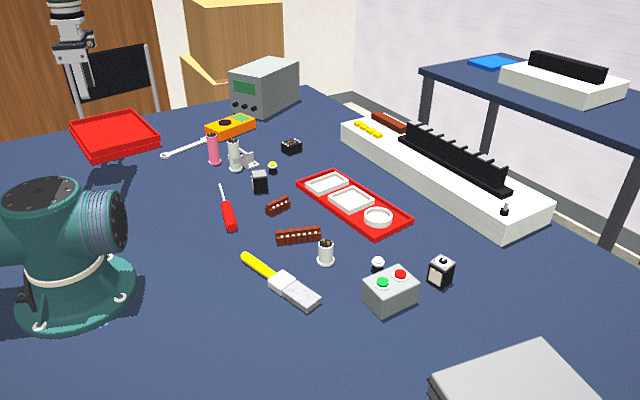

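View pics/top0.png

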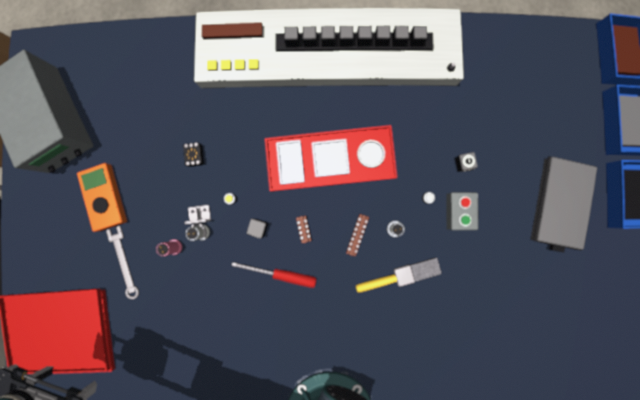

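View pics/wrist0.png

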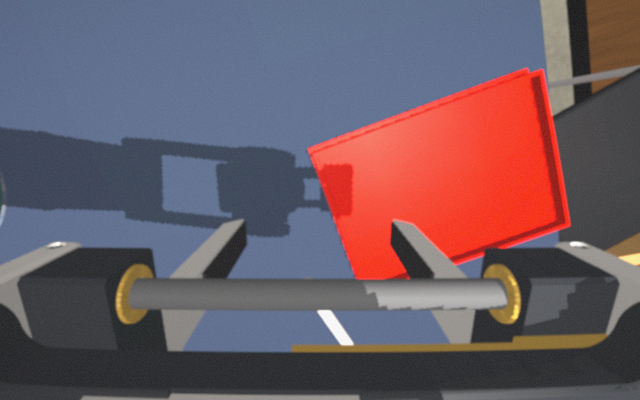

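```bash
cat > h.py <<'E'
import numpy as np, cv2
from bench import robot
from scipy.spatial.transform import Rotation as Ro
def cam(n):
    o=robot.get_obs(); s=robot.snapshot(n)
    if n=="wrist":
        T=np.eye(4);T[:3,:3]=Ro.from_euler('xyz',o["ee_rot"]).as_matrix();T[:3,3]=o["tool_pos"]
        s["world_from_camera"]=T@s["mount"]
    return s
def proj(s,P):
    P=np.atleast_2d(P);W=s["world_from_camera"]
    c=(P-W[:3,3])@W[:3,:3]
    u=c[:,:2]/c[:,2:]; r2=(u**2).sum(1,keepdims=True)
    u=u*(1+s["k1"]*r2)
    return u*[s["fx"],s["fy"]]+[s["cx"],s["cy"]]
def ray(s,px,z):
    K=np.array([[s["fx"],0,s["cx"]],[0,s["fy"],s["cy"]],[0,0,1]])
    # here k1 is forward distortion of slopes: same as OpenCV
    u=cv2.undistortPoints(np.array(px,float).reshape(-1,1,2),K,np.array([s["k1"],0,0,0]))[:,0]
    W=s["world_from_camera"];d=np.c_[u,np.ones(len(u))]@W[:3,:3].T
    return W[:3,3]+d*((z-W[2,3])/d[:,2])[:,None]
def ortho(s,x,y,z,half=0.06,mm=0.25):
    """rows: down = -x world, right = -y world"""
    n=int(2*half*1000/mm); g=(np.arange(n)+.5)*mm/1000-half
    X,Y=np.meshgrid(x-g,y-g,indexing='ij')
    p=proj(s,np.c_[X.ravel(),Y.ravel(),np.full(X.size,z)]).astype(np.float32).reshape(n,n,2)
    return cv2.remap(s["color"],p[...,0],p[...,1],cv2.INTER_CUBIC)
def st():
    o=robot.get_obs();print("t",round(o["time"],2),"tcp",np.round(o["tool_pos"]*1000,1),"rot",np.round(np.degrees(o["ee_rot"]),1),"F",np.round(o["wrist_force"],1),"w",round(o["width"]*1000,1));return o
E
python3 - <<'E'
from h import *
s=cam("top"); a=cam("side")
rows=[]
L=dict(cap=(.438,.305,.085),strip=(.440,.059,.02),sock=(.62,.322,.03),dial=(.596,-.319,.05),scap=(.428,-.07,.045),plain=(.43,.155,.05))
t=[cv2.resize(ortho(s,*v,half=.05),(260,260)) for v in L.values()]
cv2.imwrite("pics/crops.png",np.vstack([np.hstack(t[:3]),np.hstack(t[3:])]))
def crop(px,w=40):
    x,y=map(int,px);return cv2.resize(a["color"][max(0,y-w):y+w,max(0,x-w):x+w],(260,260),interpolation=cv2.INTER_CUBIC)
t=[crop(proj(a,[v[0],v[1],v[2]/2])[0]) for v in L.values()]
cv2.imwrite("pics/crops2.png",np.vstack([np.hstack(t[:3]),np.hstack(t[3:])]))
E
```

```text
(no output)
```

View pics/crops.png

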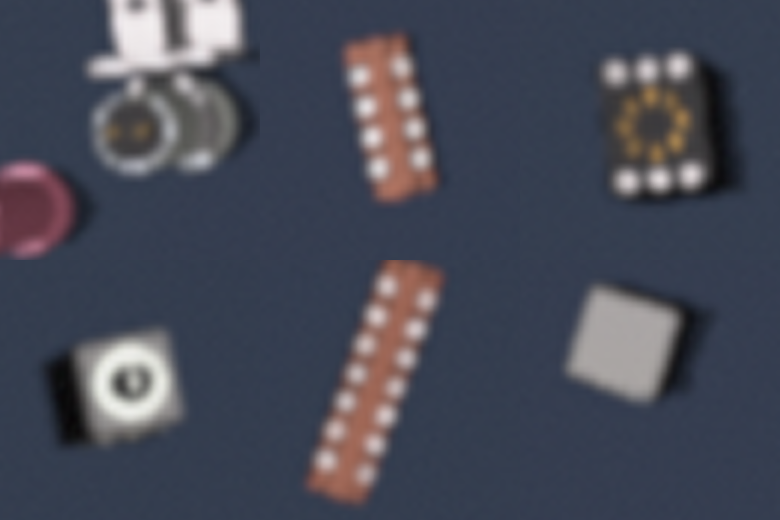

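View pics/crops2.png

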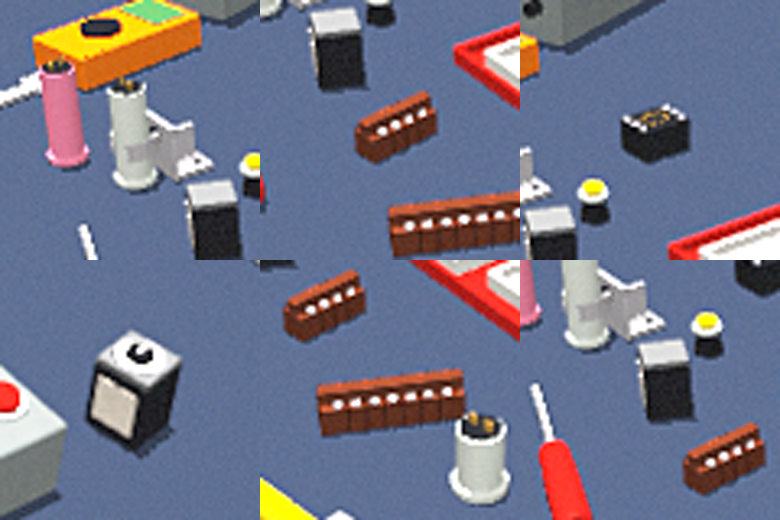

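```bash
cat >> h.py <<'E'
def plan(x,y,z,yaw):
    """mm, deg; tool down, jaw axis at yaw"""
    o=st();R=Ro.from_euler('xyz',o["ee_rot"]);G=Ro.from_euler('xyz',[-90,0,yaw],degrees=True)
    d=R.inv().apply(np.array([x,y,z])-o["tool_pos"]*1000)
    print("shift",np.round(d,1),"turn",np.round((R.inv()*G).as_rotvec(degrees=True),1))
E
python3 - <<'E'
from h import *
plan(430,295,200,5)
s=cam("top")
# bins orientation: red tray corners, white bins
im=s["color"].astype(int);b,g,r=im[...,0],im[...,1],im[...,2]
red=((r>150)&(g<90)&(b<90)).astype(np.uint8);red[:,:200]=0;red[190:]=0
ys,xs=np.nonzero(red);
c,_=cv2.findContours(red,cv2.RETR_EXTERNAL,cv2.CHAIN_APPROX_NONE);c=max(c,key=cv2.contourArea)
w=ray(s,c[:,0],.014)[:,:2]*1000
print("tray",cv2.minAreaRect(w.astype(np.float32)))
wh=((im.min(2)>150)&(im.max(2)-im.min(2)<50)).astype(np.uint8);
x0,y0,ww,hh=cv2.boundingRect(c);m=np.zeros_like(wh);m[y0:y0+hh,x0:x0+ww]=1;wh*=m
for k in cv2.findContours(wh,cv2.RETR_EXTERNAL,cv2.CHAIN_APPROX_NONE)[0]:
    if len(k)>30: print("bin",cv2.minAreaRect((ray(s,k[:,0],.018)[:,:2]*1000).astype(np.float32)))
E
```

```text
t 0.95 tcp [138.1 532.4 205.5] rot [-90.   -0.   75.5] F [ 0.7 -0.1 -0.5] w 93.8
shift [-156.5    5.5 -342.2] turn [-0.  70.5  0. ]
tray ((611.0381469726562, -4.323516845703125), (126.13324737548828, 300.0706787109375), 5.5332207679748535)
bin ((620.7001342773438, -99.61553192138672), (60.62751007080078, 60.988136291503906), 89.45513916015625)
bin ((601.562255859375, 89.52824401855469), (98.43700408935547, 57.02671813964844), 5.682963848114014)
bin ((610.6160888671875, -4.573722839355469), (80.52184295654297, 80.11043548583984), 5.489557266235352)
```

```bash
python3 -m creep '[[-156,5,-342,0,70.5,0,0],[-156,5,-342,0,70.5,0,0],[-156,5,-342,0,70.5,0,0],[-156,5,-342,0,70.5,0,0],[-156,5,-342,0,70.5,0,0]]'; python3 -c "
from h import *
plan(430,295,200,5)"
```

```text
time: 1.62
tool_pos: [0.3821, 0.3341, 0.2016]
ee_rot: [-1.57, -0.001, 0.373]
wrist_force: [0.7, 0.5, 0.6]
width: 0.0941
t 1.62 tcp [382.1 334.1 201.6] rot [-90.   -0.1  21.4] F [0.7 0.5 0.6] w 94.1
shift [ 30.3   1.6 -53.9] turn [-0.  16.4  0.1]
```

```bash
python3 -m creep '[[30,0,-54,0,16.4,0,0],[30,0,-54,0,16.4,0,0],[30,0,-54,0,16.4,0,0]]'; python3 - <<'E'
from h import *
s=cam("wrist");cv2.imwrite("pics/w1.png",s["color"]);st()
for t in ("capacitor",): print(robot.landmark_of(t,"wrist"))
print(proj(s,[[.438,.305,.085]]))
E
```

```text
time: 2.0
tool_pos: [0.4291, 0.2958, 0.2012]
ee_rot: [-1.571, 0.0, 0.093]
wrist_force: [0.2, 0.1, 0.2]
width: 0.0938
t 2.05 tcp [428.6 296.4 201.3] rot [-90.    0.    5.4] F [-0.5 -0.4 -1.3] w 94.3
[{'point': [0.4024, 0.3734, 0.0006], 'p': 0.92}, {'point': [0.4373, 0.3014, 0.0025], 'p': 0.66}]
[[328.03457604 186.17065909]]
```

View pics/w1.png

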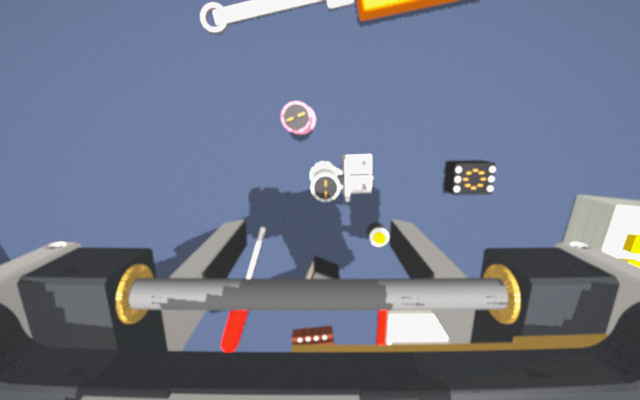

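```bash
python3 - <<'E'
from h import *
s=cam("wrist");t=cam("top")
A=[ortho(c,.45,.305,z,half=.04,mm=.21)  for c in (s,t) for z in (.085,.049)]
B=np.vstack([np.hstack(A[:2]),np.hstack(A[2:])])
for k in range(10,80,10):
  pass
cv2.imwrite("pics/w1c.png",B[:, :]);print(B.shape)
E
```

```text
(760, 760, 3)
```

View pics/w1c.png

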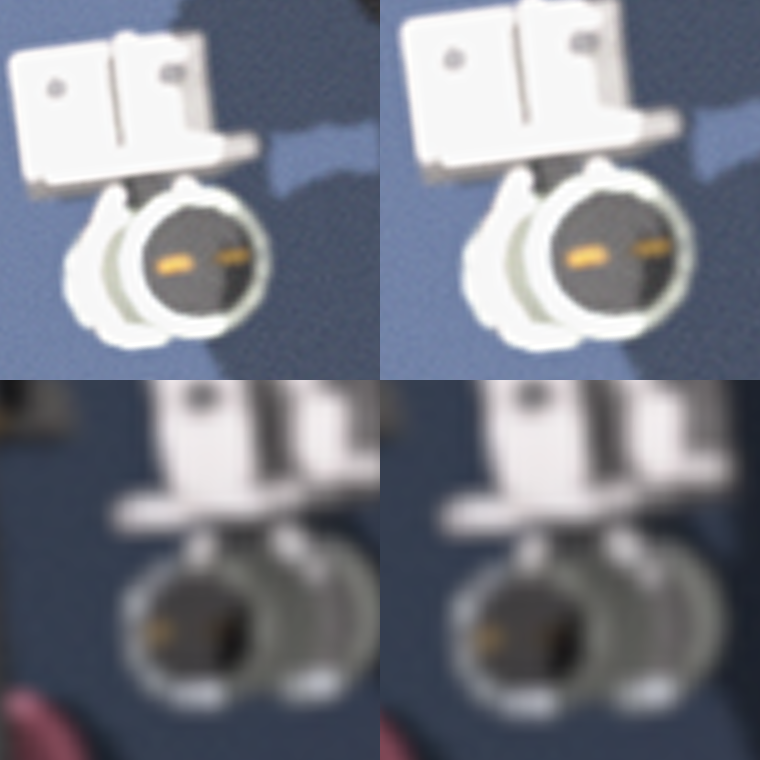

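```bash
python3 -c "
from h import *
plan(436,304,53,10.5)"
```

```text
t 2.2 tcp [428.  297.1 201.4] rot [-90.   -0.    5.5] F [-0.2 -0.3  0.1] w 94.3
shift [  8.6 148.4   6.1] turn [-0. -5.  0.]
```

```bash
python3 -m creep '[[8.5,40,6.5,0,-5,0,0],[8.5,90,6.5,0,-5,0,0],[8.5,130,6.5,0,-5,0,0],[8.5,148,6.5,0,-5,0,0],[8.5,148,6.5,0,-5,0,0]]'; python3 - <<'E'
from h import *
s=cam("wrist");cv2.imwrite("pics/w2.png",s["color"]);st()
s=cam("side");cv2.imwrite("pics/s2.png",cv2.resize(s["color"][90:230,150:350],(800,560)))
E
```

```text
time: 2.82
tool_pos: [0.4356, 0.3038, 0.0526]
ee_rot: [-1.571, 0.002, 0.182]
wrist_force: [-0.1, 0.5, -0.0]
width: 0.0936
t 2.88 tcp [436.8 304.4  54.2] rot [-90.   -0.1  10.4] F [0.1 0.6 0.5] w 93.9
```

View pics/w2.png

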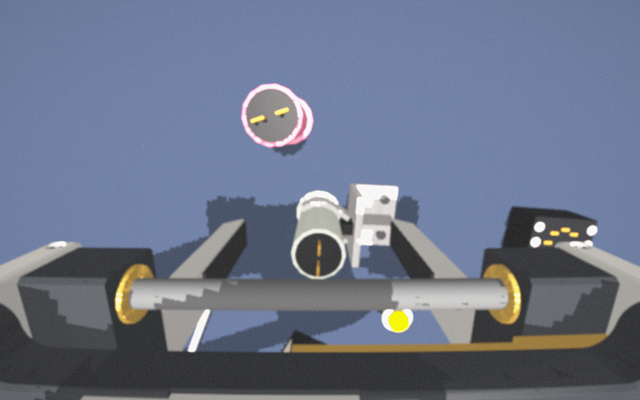

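View pics/s2.png

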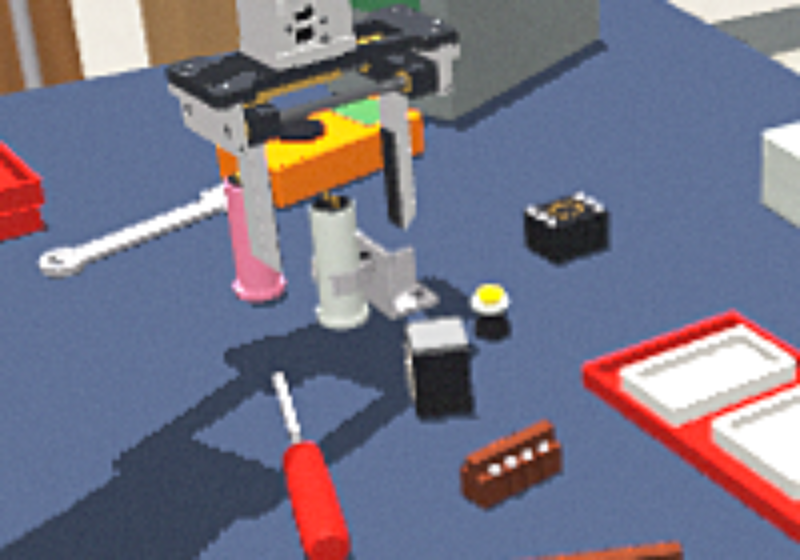

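```bash
python3 - <<'E'
from h import *
s=cam("wrist");print(ray(s,[[319,253]],.085))
E
python3 -m creep '[[0,0,0,0,0,0,255],[0,0,0,0,0,0,255],[0,0,0,0,0,0,255],[0,0,0,0,0,0,255],[0,0,0,0,0,0,255]]'
```

```text
[[0.43738367 0.30391138 0.085     ]]
time: 3.6
tool_pos: [0.4364, 0.3037, 0.0533]
ee_rot: [-1.571, 0.0, 0.181]
wrist_force: [-0.9, -0.4, -0.7]
width: 0.0474
```

```bash
python3 -m creep '[[0,0,0,0,0,0,255],[0,0,0,0,0,0,255],[0,0,0,0,0,0,255]]';python3 -m creep '[[0,0,0,0,0,0,255],[0,0,0,0,0,0,255]]'
```

```text
time: 3.98
tool_pos: [0.4364, 0.3037, 0.0532]
ee_rot: [-1.571, 0.0, 0.181]
wrist_force: [0.7, 0.3, -1.0]
width: 0.0299
time: 4.22
tool_pos: [0.4364, 0.3037, 0.0533]
ee_rot: [-1.571, 0.0, 0.181]
wrist_force: [-0.2, -0.4, -0.8]
width: 0.0294
```

Gripped (29.5 mm ≈ 30 mm can). Pull it level along tool −x, 45 mm in slow steps.

```bash
python3 -m creep '[[-5,0,0,0,0,0,255],[-10,0,0,0,0,0,255],[-15,0,0,0,0,0,255],[-20,0,0,0,0,0,255],[-25,0,0,0,0,0,255]]'; python3 -m creep '[[-8,0,0,0,0,0,255],[-16,0,0,0,0,0,255],[-24,0,0,0,0,0,255],[-28,0,0,0,0,0,255],[-28,0,0,0,0,0,255]]'; python3 - <<'E'
from h import *
s=cam("wrist");cv2.imwrite("pics/w3.png",s["color"]);st()
s=cam("side");cv2.imwrite("pics/s3.png",cv2.resize(s["color"][90:230,150:350],(800,560)))
E
```

```text
time: 4.85
tool_pos: [0.411, 0.299, 0.0532]
ee_rot: [-1.571, 0.001, 0.181]
wrist_force: [0.5, 0.2, -0.4]
width: 0.0294
time: 5.48
tool_pos: [0.3836, 0.2941, 0.0533]
ee_rot: [-1.571, 0.001, 0.181]
wrist_force: [-0.9, 0.3, -0.6]
width: 0.0293
t 5.53 tcp [383.8 294.1  53.2] rot [-90.    0.1  10.4] F [-1.1 -0.4  0.9] w 29.3
```

View pics/s3.png

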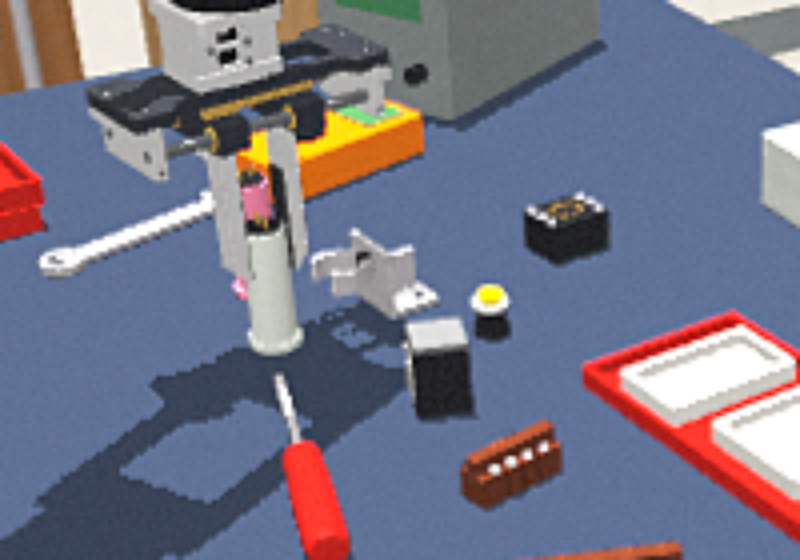

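View pics/w3.png

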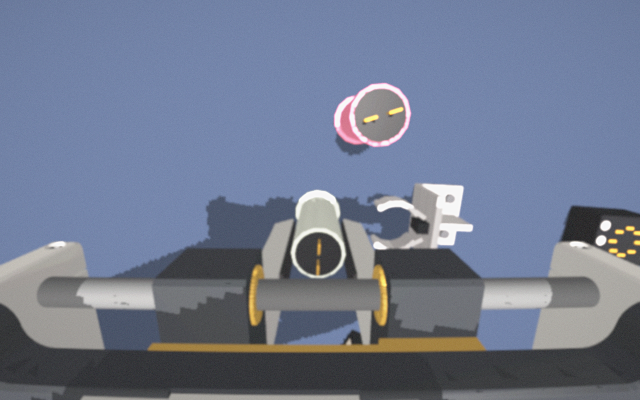

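```bash
python3 -m creep '[[0,-30,0,0,0,0,255],[0,-60,0,0,0,0,255],[0,-100,0,0,0,0,255],[0,-100,0,0,0,0,255]]'; python3 - <<'E'
from h import *
plan(620.7,-99.6,153,10.4)
E
```

```text
time: 6.08
tool_pos: [0.3866, 0.2954, 0.1568]
ee_rot: [-1.568, -0.007, 0.18]
wrist_force: [0.4, 0.2, -2.7]
width: 0.0293
t 6.08 tcp [386.6 295.4 156.8] rot [-89.8  -0.4  10.3] F [ 0.4  0.2 -2.7] w 29.3
shift [ 159.4    3.8 -430.6] turn [-0.2 -0.1  0.4]
```

```bash
python3 -m creep '[[10,0,-30,0,0,0,255],[30,0,-80,0,0,0,255],[50,0,-130,0,0,0,255],[70,0,-180,0,0,0,255],[90,0,-230,0,0,0,255]]';python3 -m creep '[[15,0,-50,0,0,0,255],[35,0,-100,0,0,0,255],[55,0,-150,0,0,0,255],[69,0,-190,0,0,0,255],[71,0,-200,0,0,0,255]]'; python3 - <<'E'
from h import *
plan(620.7,-99.6,61.5,10.4)
s=cam("wrist");cv2.imwrite("pics/w4.png",s["color"]);plan(620.7,-99.6,61.5,10.4)
s=cam("side");cv2.imwrite("pics/s4.png",cv2.resize(s["color"][90:290,250:500],(800,640))[:600])
E
```

```text
time: 6.7
tool_pos: [0.514, 0.0824, 0.1509]
ee_rot: [-1.57, 0.003, 0.18]
wrist_force: [1.1, 1.0, -1.6]
width: 0.0294
time: 7.32
tool_pos: [0.6196, -0.1023, 0.1498]
ee_rot: [-1.569, 0.004, 0.177]
wrist_force: [0.5, -0.3, -1.9]
width: 0.0296
t 7.33 tcp [ 619.6 -102.3  149.8] rot [-89.9   0.2  10.2] F [ 0.5 -0.3 -1.9] w 29.6
shift [ 1.9 88.3  2.3] turn [-0.1 -0.2 -0.2]
t 7.38 tcp [ 619.6 -102.2  150.2] rot [-89.9   0.2  10.2] F [ 0.3  0.2 -1.7] w 29.5
shift [ 1.9 88.7  2.2] turn [-0.1 -0.2 -0.2]
```

View pics/s4.png

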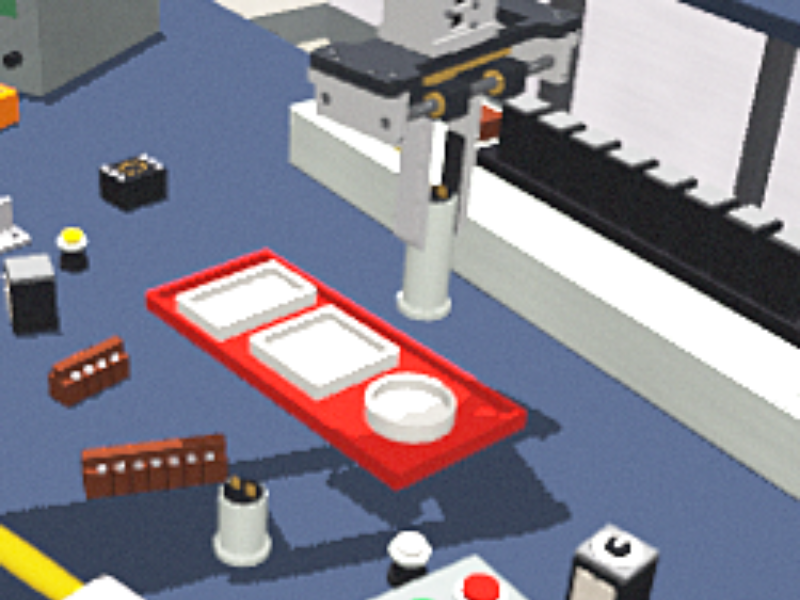

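View pics/w4.png

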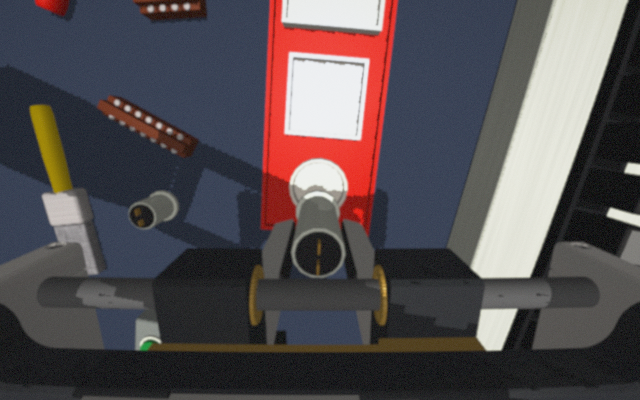

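```bash
python3 -m creep '[[1.5,30,2,0,0,0,255],[1.5,60,2,0,0,0,255],[1.5,75,2,0,0,0,255],[1.5,80,2,0,0,0,255],[1.5,80,2,0,0,0,255]]'; python3 -c "
from h import *
plan(620.7,-99.6,61.5,10.4)"
```

```text
time: 8.05
tool_pos: [0.6213, -0.0973, 0.074]
ee_rot: [-1.571, -0.001, 0.181]
wrist_force: [0.4, 0.2, -0.9]
width: 0.0298
t 8.05 tcp [621.3 -97.3  74. ] rot [-90.   -0.1  10.4] F [ 0.4  0.2 -0.9] w 29.8
shift [-1.  12.5 -2.1] turn [ 0.  -0.   0.1]
```

```bash
python3 -m creep '[[-1,5,-2,0,0,0,255],[-1,9,-2,0,0,0,255],[-1,11.5,-2,0,0,0,255],[-1,12.5,-2,0,0,0,255],[-1,12.5,-2,0,0,0,255]]';  python3 - <<'E'
from h import *
st()
s=cam("wrist");cv2.imwrite("pics/w5.png",s["color"]);st()
s=cam("side");cv2.imwrite("pics/s5.png",cv2.resize(s["color"][130:230,320:445],(800,640))[:600])
E
```

```text
time: 8.68
tool_pos: [0.6204, -0.0999, 0.0613]
ee_rot: [-1.571, -0.0, 0.18]
wrist_force: [-1.4, 0.1, 0.8]
width: 0.0293
t 8.68 tcp [620.4 -99.9  61.3] rot [-90.   -0.   10.3] F [-1.4  0.1  0.8] w 29.3
t 8.72 tcp [620.4 -99.9  61.3] rot [-90.   -0.   10.3] F [-1.  -0.4  1.6] w 29.6
```

View pics/s5.png

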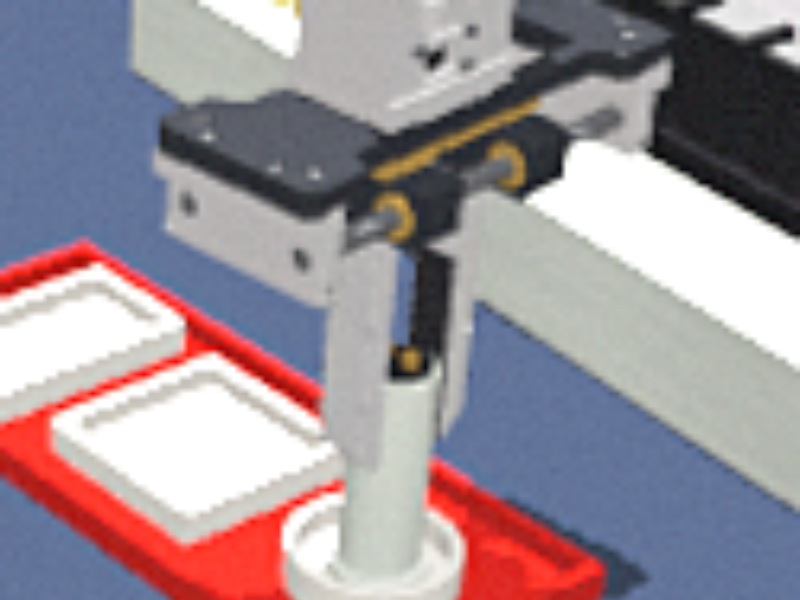

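```bash
python3 -m creep '[[0,0,0,0,0,0,200],[0,0,0,0,0,0,150],[0,0,0,0,0,0,100],[0,0,0,0,0,0,60],[0,0,0,0,0,0,0]]'; python3 -m creep '[[0,0,0,0,0,0,0],[0,-20,0,0,0,0,0],[0,-70,0,0,0,0,0],[0,-110,0,0,0,0,0],[0,-130,0,0,0,0,0]]'; python3 - <<'E'
from h import *
plan(440,59,190,99)
s=cam("side");cv2.imwrite("pics/s6.png",cv2.resize(s["color"][130:250,320:470],(800,640))[:600])
s=cam("top")
for nm,(x,y) in dict(short=(.440,.059),).items():
    im=ortho(s,x,y,.02,half=.045)
    hsv=cv2.cvtColor(im,cv2.COLOR_BGR2HSV)
    b=((im[...,2].astype(int)-im[...,0])>0).astype(np.uint8)
    b=cv2.morphologyEx(b,cv2.MORPH_CLOSE,np.ones((25,25)))
    k=max(cv2.findContours(b,0,1)[0],key=cv2.contourArea)
    (cx,cy),wh,a=cv2.minAreaRect(k); n=im.shape[0]
    print(x-(cy-n/2)*.25e-3,y-(cx-n/2)*.25e-3,np.array(wh)*.25,a)
E
```

```text
time: 9.4
tool_pos: [0.6204, -0.0998, 0.0607]
ee_rot: [-1.571, -0.0, 0.18]
wrist_force: [0.5, 0.2, 0.2]
width: 0.0653
time: 10.02
tool_pos: [0.6218, -0.1001, 0.1964]
ee_rot: [-1.574, -0.007, 0.181]
wrist_force: [0.3, -0.5, 0.2]
width: 0.094
t 10.03 tcp [ 621.8 -100.1  196.4] rot [-90.2  -0.4  10.3] F [ 0.3 -0.5  0.2] w 94.0
shift [-150.3    4.9  189.2] turn [  0.4 -88.7   0.2]
0.44488523483276365 0.0588614616394043 [65.3082428  27.40591621] 77.67749786376953
```

View pics/s6.png

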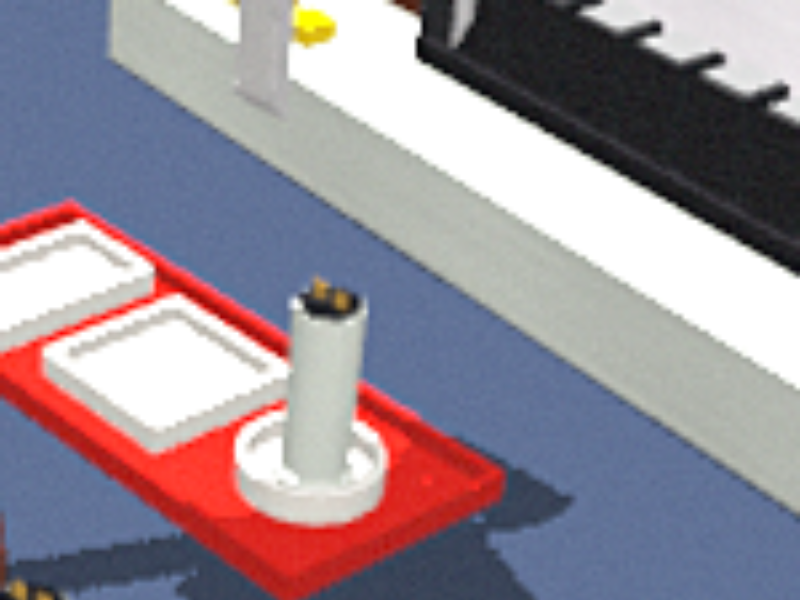

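```bash
python3 -m creep '[[-20,5,0,0,0,0,120],[-80,5,60,0,22,0,120],[-120,5,120,0,33,0,120],[-150,5,180,0,44,0,120],[-152,5,188,0,50,0,120]]';  python3 -c "
from h import *
plan(443,56,150,-78)"
```

```text
time: 10.75
tool_pos: [0.4348, 0.0593, 0.1853]
ee_rot: [-1.571, 0.001, -0.574]
wrist_force: [0.7, -0.4, 0.2]
width: 0.0503
t 10.75 tcp [434.8  59.3 185.3] rot [-90.    0.1 -32.9] F [ 0.7 -0.4  0.2] w 50.3
shift [ 8.7 35.3  1.7] turn [ 0.  45.1 -0.1]
```

```bash
python3 -m creep '[[9,5,2,0,10,0,120],[9,20,2,0,20,0,120],[9,30,2,0,30,0,120],[9,35,2,0,40,0,120],[9,35,2,0,45,0,120]]';  python3 - <<'E'
from h import *
s=cam("wrist");cv2.imwrite("pics/w7.png",s["color"]);st()
im=ortho(s,.443,.059,.02,half=.06,mm=.2);cv2.imwrite("pics/w7c.png",im)
E
```

```text
time: 11.38
tool_pos: [0.4448, 0.0547, 0.1495]
ee_rot: [-1.573, 0.001, -1.357]
wrist_force: [0.3, -0.7, 0.2]
width: 0.05
t 11.43 tcp [445.   54.7 149.8] rot [-90.1   0.  -77.8] F [ 0.1 -0.3  0.6] w 49.8
```

View pics/w7.png

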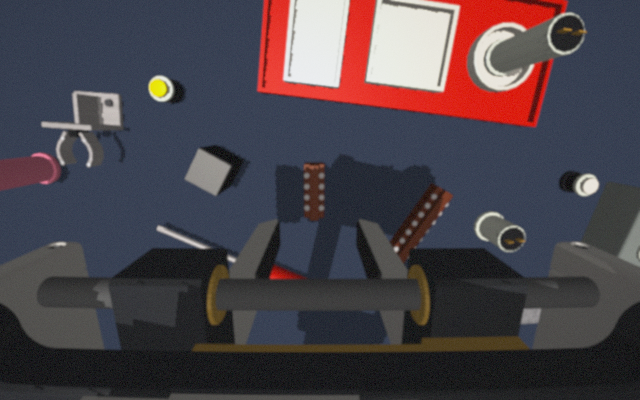

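View pics/w7c.png

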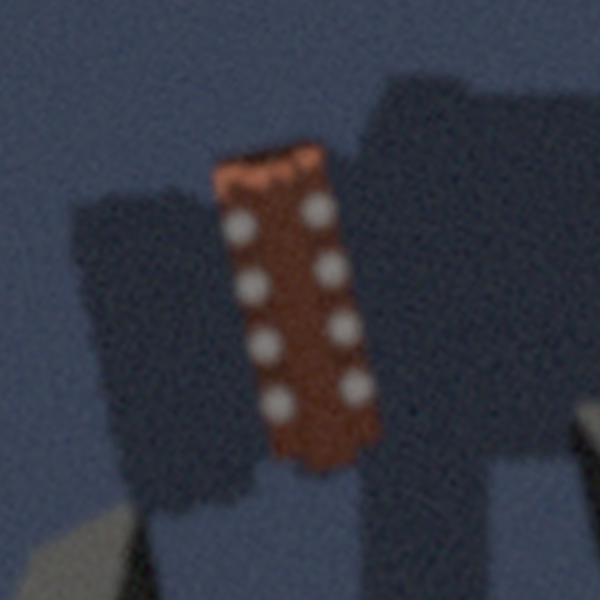

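```bash
python3 -c "
from h import *
plan(441.6,59.5,9,-77.8)"
```

```text
t 11.43 tcp [445.   54.7 149.8] rot [-90.1   0.  -77.8] F [ 0.1 -0.3  0.6] w 49.8
shift [ -5.4 140.8  -2.1] turn [ 0.1 -0.  -0. ]
```

```bash
python3 -m creep '[[-5.4,40,-2,0,0,0,120],[-5.4,85,-2,0,0,0,120],[-5.4,120,-2,0,0,0,120],[-5.4,136,-2,0,0,0,120],[-5.4,140.5,-2,0,0,0,120]]';python3 -m creep '[[0,0,0,0,0,0,120]]'; python3 -c "
from h import *
plan(441.6,59.5,9,-77.8)
s=cam('side');cv2.imwrite('pics/s8.png',cv2.resize(s['color'][150:250,220:345],(800,640))[:600])"
```

```text
time: 12.05
tool_pos: [0.4422, 0.0595, 0.0097]
ee_rot: [-1.572, 0.0, -1.353]
wrist_force: [0.6, 0.2, 0.5]
width: 0.0497
time: 12.18
tool_pos: [0.4436, 0.0595, 0.0113]
ee_rot: [-1.569, -0.0, -1.354]
wrist_force: [0.1, 0.6, 0.0]
width: 0.0496
t 12.18 tcp [443.6  59.5  11.3] rot [-89.9  -0.  -77.6] F [0.1 0.6 0. ] w 49.6
shift [-0.4  2.3 -1.9] turn [-0.1  0.2  0. ]
```

View pics/s8.png

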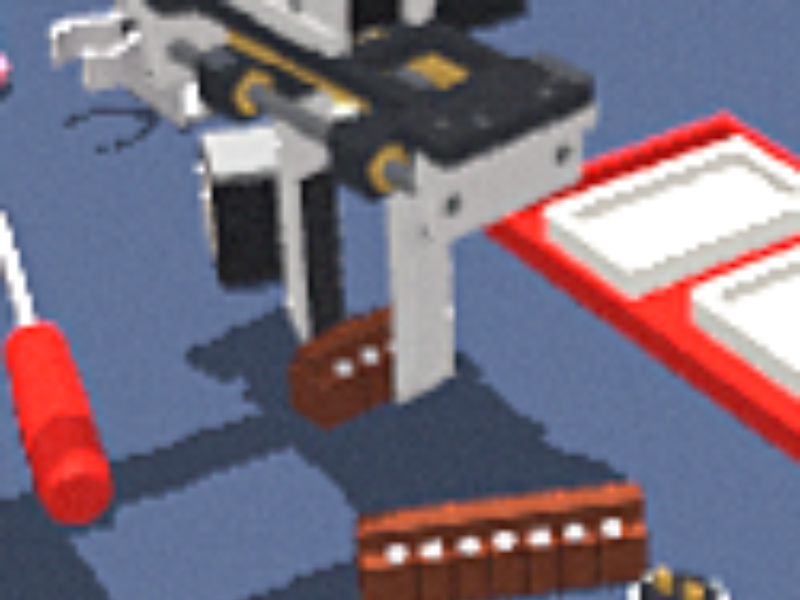

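```bash
python3 -m creep '[[-0.3,1.5,-1.8,0,0,0,120],[-0.3,1.5,-1.8,0,0,0,255],[-0.3,1.5,-1.8,0,0,0,255],[-0.3,1.5,-1.8,0,0,0,255],[-0.3,1.5,-1.8,0,0,0,255]]';python3 -m creep '[[0,0,0,0,0,0,255],[0,0,0,0,0,0,255],[0,0,0,0,0,0,255]]'; python3 -m creep '[[0,-15,0,0,0,0,255],[0,-40,0,0,0,0,255],[0,-70,0,0,0,0,255],[0,-70,0,0,0,0,255]]'; python3 - <<'E'
from h import *
plan(601.6,89.5,80,-84.4)
s=cam('side');cv2.imwrite('pics/s9.png',cv2.resize(s['color'][130:230,220:345],(800,640))[:600])
s=cam("wrist");cv2.imwrite("pics/w9.png",s["color"])
E
```

```text
time: 12.85
tool_pos: [0.441, 0.0594, 0.009]
ee_rot: [-1.571, -0.0, -1.354]
wrist_force: [0.4, -0.9, 0.1]
width: 0.0217
time: 13.22
tool_pos: [0.4409, 0.0594, 0.0089]
ee_rot: [-1.571, -0.0, -1.354]
wrist_force: [-0.2, -0.4, 2.3]
width: 0.0216
time: 13.72
tool_pos: [0.4432, 0.0595, 0.082]
ee_rot: [-1.564, -0.001, -1.354]
wrist_force: [0.5, -0.1, -0.9]
width: 0.0217
t 13.72 tcp [443.2  59.5  82. ] rot [-89.6  -0.1 -77.6] F [ 0.5 -0.1 -0.9] w 21.7
shift [  4.8   3.2 161.1] turn [-0.4  6.8  0.1]
```

View pics/s9.png

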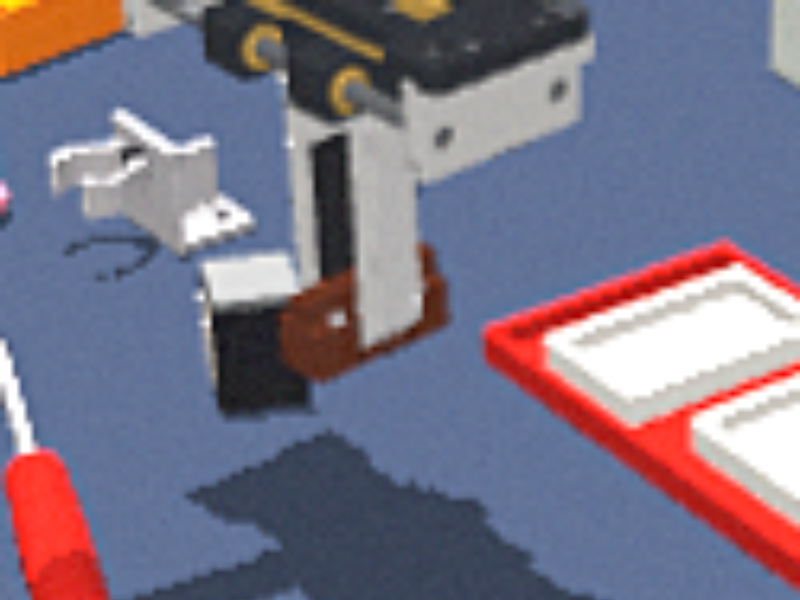

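View pics/w9.png

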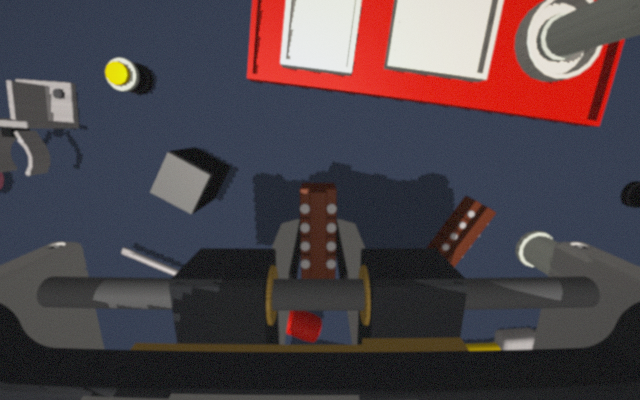

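```bash
python3 -m creep '[[1,0,20,0,2,0,255],[2,0,60,0,4,0,255],[4,0,100,0,6,0,255],[5,0,140,0,7,0,255],[5,0,160,0,7,0,255]]';python3 -m creep '[[0,0,0,0,0,0,255],[0,0,0,0,0,0,255]]'; python3 -c "
from h import *
plan(601.6,89.5,19.5,-84.4)
s=cam('side');cv2.imwrite('pics/s10.png',cv2.resize(s['color'][110:235,270:425],(800,640))[:600])"
```

```text
time: 14.45
tool_pos: [0.5985, 0.0892, 0.0761]
ee_rot: [-1.575, 0.0, -1.476]
wrist_force: [0.1, -0.5, -0.7]
width: 0.0213
time: 14.7
tool_pos: [0.5966, 0.0889, 0.0773]
ee_rot: [-1.574, 0.0, -1.476]
wrist_force: [-0.3, -0.7, -0.8]
width: 0.0214
t 14.7 tcp [596.6  88.9  77.3] rot [-90.2   0.  -84.6] F [-0.3 -0.7 -0.8] w 21.4
shift [-0.2 57.8  5.2] turn [ 0.2 -0.2 -0. ]
```

View pics/s10.png

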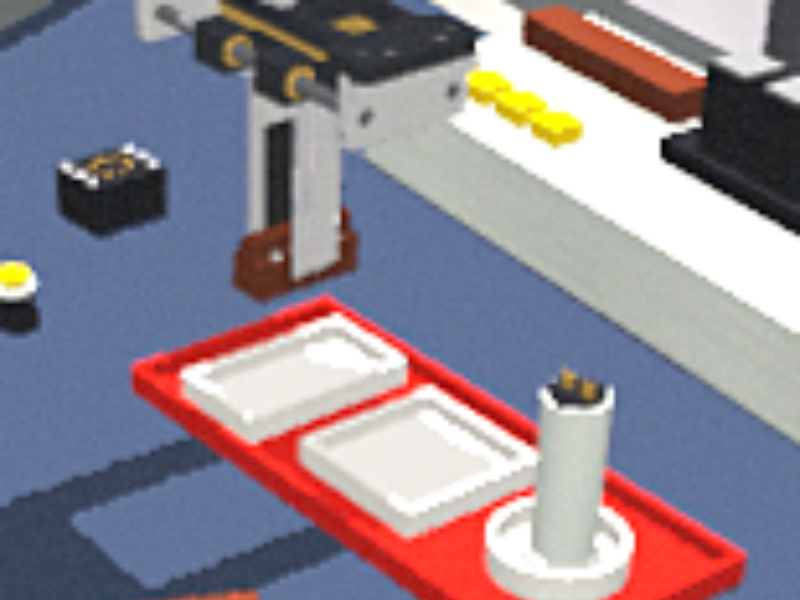

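```bash
python3 -m creep '[[0,20,4,0,0,0,255],[0,40,4,0,0,0,255],[0,52,4,0,0,0,255],[0,57,4,0,0,0,255],[0,58,4,0,0,0,255]]';python3 -m creep '[[0,0,0,0,0,0,255],[0,0,0,0,0,0,255]]'; python3 -c "
from h import *
plan(601.6,89.5,18,-84.4)
s=cam('side');cv2.imwrite('pics/s11.png',cv2.resize(s['color'][130:230,280:405],(800,640))[:600])"
```

```text
time: 15.38
tool_pos: [0.6021, 0.0894, 0.0206]
ee_rot: [-1.571, 0.0, -1.476]
wrist_force: [-0.1, 0.0, -1.0]
width: 0.0216
time: 15.62
tool_pos: [0.6027, 0.0894, 0.0217]
ee_rot: [-1.569, -0.0, -1.476]
wrist_force: [0.4, 0.4, -0.6]
width: 0.0217
t 15.62 tcp [602.7  89.4  21.7] rot [-89.9  -0.  -84.6] F [ 0.4  0.4 -0.6] w 21.7
shift [-0.2  3.7 -1.1] turn [-0.1 -0.2  0. ]
```

View pics/s11.png

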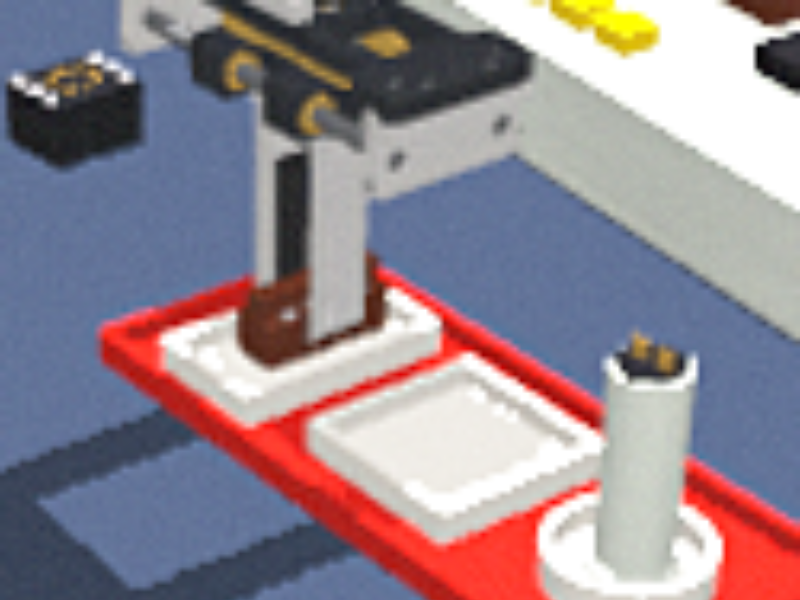

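```bash
python3 -m creep '[[0,1.5,-1,0,0,0,255],[0,2,-1,0,0,0,255],[0,2,-1,0,0,0,255],[0,2,-1,0,0,0,255]]'; python3 -m creep '[[0,0,0,0,0,0,200],[0,0,0,0,0,0,185],[0,0,0,0,0,0,170],[0,0,0,0,0,0,150],[0,0,0,0,0,0,150]]'; python3 -m creep '[[0,-15,0,0,0,0,150],[0,-50,0,0,0,0,100],[0,-90,0,0,0,0,50],[0,-130,0,0,0,0,0],[0,-130,0,0,0,0,0]]'; python3 - <<'E'
from h import *
st()
s=cam('side');cv2.imwrite('pics/s12.png',cv2.resize(s['color'][130:230,280:405],(800,640))[:600])
E
```

```text
time: 16.18
tool_pos: [0.6012, 0.0893, 0.0188]
ee_rot: [-1.571, 0.0, -1.476]
wrist_force: [1.1, -0.1, -0.9]
width: 0.0216
time: 16.8
tool_pos: [0.6012, 0.0893, 0.0189]
ee_rot: [-1.571, 0.0, -1.476]
wrist_force: [-0.2, 1.0, 0.4]
width: 0.0387
time: 17.42
tool_pos: [0.604, 0.0895, 0.1551]
ee_rot: [-1.56, -0.0, -1.476]
wrist_force: [1.0, -0.4, -0.2]
width: 0.0751
t 17.43 tcp [604.   89.5 155.1] rot [-89.4  -0.  -84.6] F [ 1.  -0.4 -0.2] w 75.1
```

View pics/s12.png

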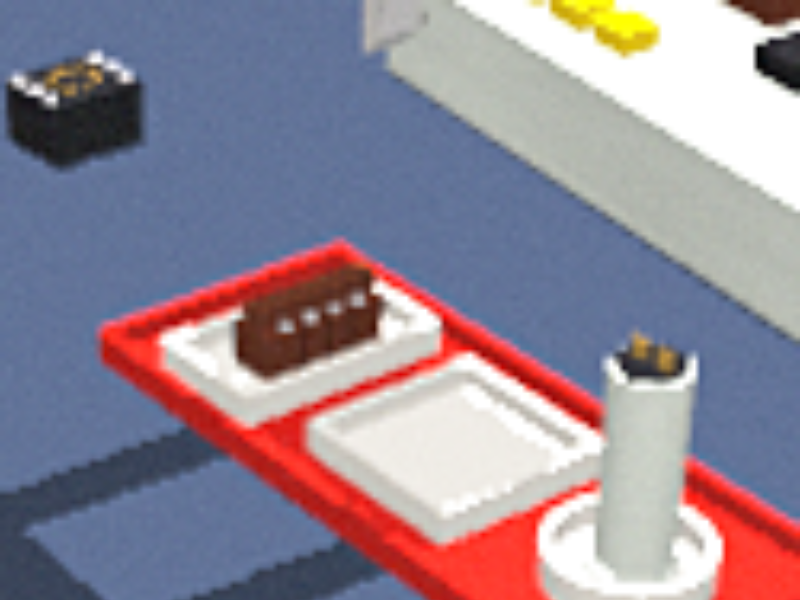

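```bash
python3 -c "
from h import *
plan(618,315,155,5)"; python3 -m creep '[[-40,0,3,0,-10,0,0],[-90,0,6,0,-20,0,0],[-150,0,10,0,-30,0,0],[-200,0,15,0,-40,0,0],[-225,0,35,0,-50,0,0]]';  python3 -c "
from h import *
plan(618,315,155,5)"
```

```text
t 17.48 tcp [602.5  89.4 151.9] rot [-89.7  -0.  -84.6] F [ 0.6 -0.1 -0.8] w 78.8
shift [-223.1   -2.9   36.8] turn [ -0.3 -89.6   0.3]
time: 18.1
tool_pos: [0.6126, 0.3193, 0.1467]
ee_rot: [-1.574, 0.003, -0.594]
wrist_force: [-0.1, -0.2, 0.8]
width: 0.0943
t 18.1 tcp [612.6 319.3 146.7] rot [-90.2   0.1 -34. ] F [-0.1 -0.2  0.8] w 94.3
shift [ 6.8 -8.3 -0.6] turn [  0.1 -39.   -0.2]
```

```bash
python3 -m creep '[[2,-2,0,0,-10,0,0],[5,-4,0,0,-20,0,0],[7,-4,0,0,-30,0,0],[7,-4,0,0,-39,0,0],[7,-4,0,0,-39,0,0]]';  python3 - <<'E'
from h import *
s=cam("wrist");cv2.imwrite("pics/w13.png",s["color"]);st()
t=cam("top")
cv2.imwrite("pics/w13c.png",np.hstack([ortho(c,.62,.322,.03,half=.04,mm=.2) for c in (s,t)]))
E
```

```text
time: 18.73
tool_pos: [0.6196, 0.3123, 0.1506]
ee_rot: [-1.572, 0.003, 0.076]
wrist_force: [-0.8, -0.1, -1.1]
width: 0.0938
t 18.77 tcp [619.7 312.3 151. ] rot [-90.    0.2   4.3] F [0.  0.2 0.2] w 93.8
```

View pics/w13.png

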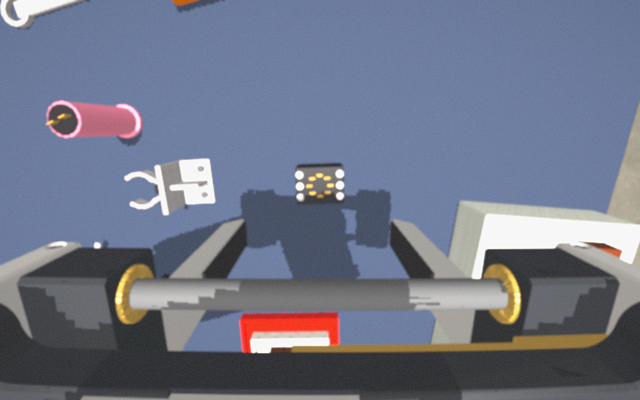

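View pics/w13c.png

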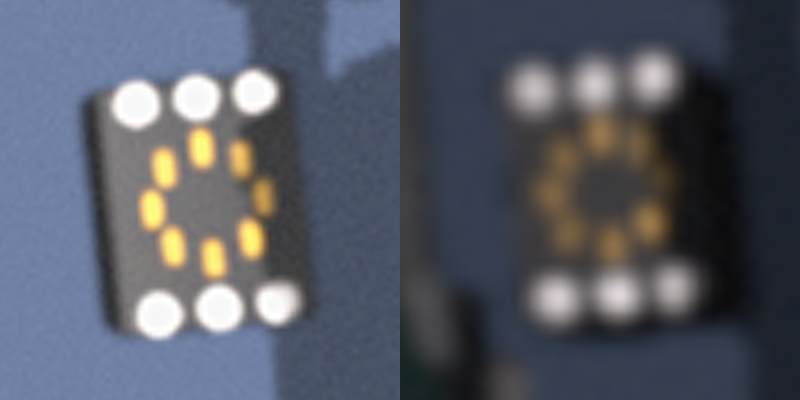

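```bash
python3 -c "
from h import *
plan(621,320.8,11,6.3)"
```

```text
t 18.82 tcp [619.9 312.4 151.4] rot [-90.    0.1   4.3] F [ 0.5 -0.   0.3] w 93.8
shift [  2.  140.4   8.4] turn [ 0.  -2.  -0.1]
```

```bash
python3 -m creep '[[2,40,8.5,0,-2,0,0],[2,85,8.5,0,-2,0,0],[2,120,8.5,0,-2,0,0],[2,136,8.5,0,-2,0,0],[2,139,8.5,0,-2,0,0]]'; python3 -m creep '[[0,0,0,0,0,0,50],[0,0,0,0,0,0,50]]'; python3 -c "
from h import *
plan(621,320.8,10,6.3)
s=cam('side');cv2.imwrite('pics/s14.png',cv2.resize(s['color'][90:190,230:355],(800,640))[:600])"
```

```text
time: 19.45
tool_pos: [0.6212, 0.321, 0.0127]
ee_rot: [-1.571, 0.002, 0.112]
wrist_force: [0.1, -0.6, 0.2]
width: 0.094
time: 19.7
tool_pos: [0.6231, 0.3218, 0.0162]
ee_rot: [-1.57, -0.004, 0.112]
wrist_force: [0.2, -0.4, -0.0]
width: 0.0781
t 19.7 tcp [623.1 321.8  16.2] rot [-89.9  -0.2   6.4] F [ 0.2 -0.4 -0. ] w 78.1
shift [-2.2  6.2 -0.7] turn [-0.1  0.1  0.2]
```

View pics/s14.png

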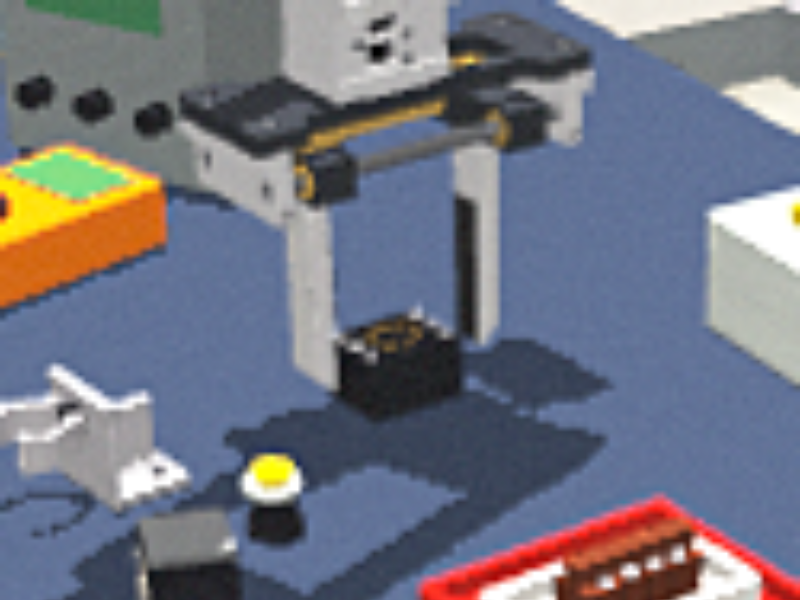

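```bash
python3 -m creep '[[0,1,0,0,0,0,50],[0,1,0,0,0,0,50],[0,1,0,0,0,0,50]]'; python3 -c "
from h import *
plan(621,320.8,10,6.3)"
```

```text
time: 20.12
tool_pos: [0.6218, 0.3213, 0.0129]
ee_rot: [-1.571, -0.0, 0.112]
wrist_force: [-0.5, -0.5, -0.3]
width: 0.0753
t 20.12 tcp [621.8 321.3  12.9] rot [-90.   -0.    6.4] F [-0.5 -0.5 -0.3] w 75.3
shift [-0.8  2.9 -0.4] turn [-0.   0.1  0. ]
```

```bash
python3 -m creep '[[-0.8,2.5,-0.4,0,0,0,100],[-0.8,2.5,-0.4,0,0,0,150],[-0.8,2.5,-0.4,0,0,0,255],[-0.8,2.5,-0.4,0,0,0,255],[-0.8,2.5,-0.4,0,0,0,255]]';python3 -m creep '[[0,0,0,0,0,0,255],[0,0,0,0,0,0,255],[0,0,0,0,0,0,255]]'; python3 -m creep '[[0,-10,0,0,0,0,255],[0,-30,0,0,0,0,255],[0,-60,0,0,0,0,255],[0,-80,0,0,0,0,255],[0,-80,0,0,0,0,255]]'; python3 - <<'E'
from h import *
plan(610.6,-4.5,90,5.5)
s=cam('side');cv2.imwrite('pics/s15.png',cv2.resize(s['color'][70:170,230:355],(800,640))[:600])
s=cam("wrist");cv2.imwrite("pics/w15.png",s["color"])
E
```

```text
time: 20.75
tool_pos: [0.621, 0.3207, 0.0102]
ee_rot: [-1.571, 0.0, 0.112]
wrist_force: [0.2, -0.4, -0.8]
width: 0.0497
time: 21.12
tool_pos: [0.621, 0.3208, 0.0103]
ee_rot: [-1.571, 0.0, 0.112]
wrist_force: [0.5, 0.9, -0.4]
width: 0.0498
time: 21.75
tool_pos: [0.6228, 0.3215, 0.0944]
ee_rot: [-1.569, -0.006, 0.112]
wrist_force: [0.5, -0.6, -0.7]
width: 0.0496
t 21.75 tcp [622.8 321.5  94.4] rot [-89.9  -0.4   6.4] F [ 0.5 -0.6 -0.7] w 49.6
shift [ -48.7    3.4 -322.6] turn [-0.1  0.9  0.4]
```

View pics/s15.png

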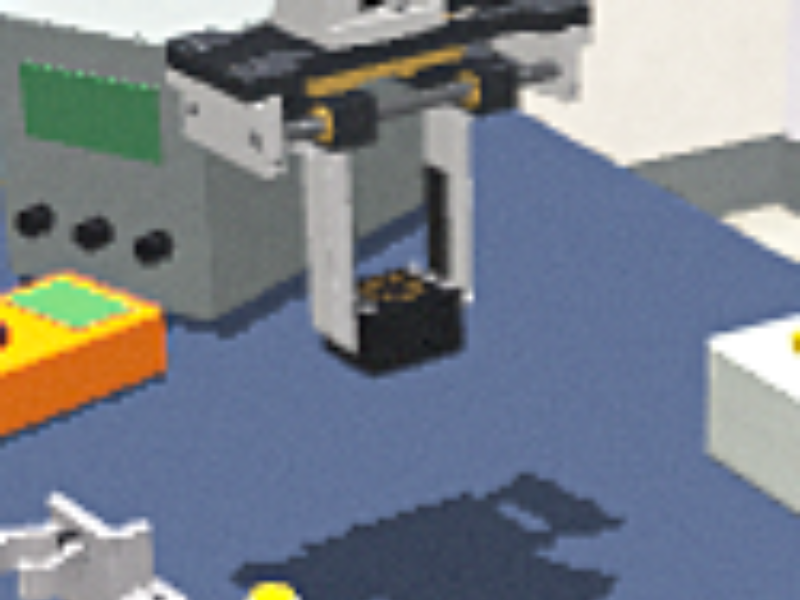

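View pics/w15.png

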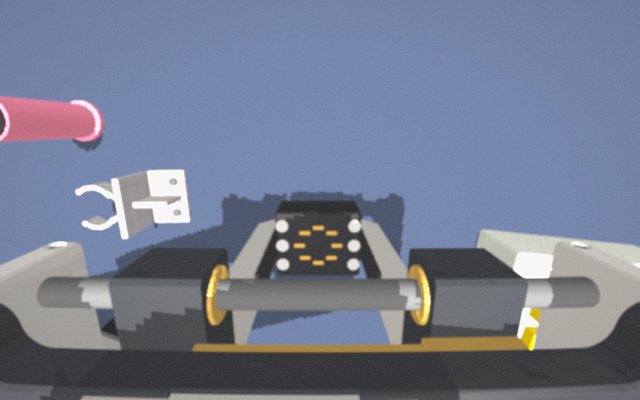

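```bash
python3 -m creep '[[-5,0,-30,0,0.9,0,255],[-12,0,-80,0,0.9,0,255],[-20,0,-135,0,0.9,0,255],[-28,0,-190,0,0.9,0,255],[-36,0,-240,0,0.9,0,255]]'; python3 -m creep '[[-6,0,-40,0,0,0,255],[-10,0,-68,0,0,0,255],[-12,0,-80,0,0,0,255],[-12,0,-82,0,0,0,255],[-12,0,-82,0,0,0,255]]'; python3 -m creep '[[0,0,0,0,0,0,255],[0,0,0,0,0,0,255]]'; python3 - <<'E'
from h import *
plan(610.6,-4.5,19.5,5.5)
s=cam('side');cv2.imwrite('pics/s16.png',cv2.resize(s['color'][110:235,280:435],(800,640))[:600])
E
```

```text
time: 22.48
tool_pos: [0.6107, 0.0763, 0.0883]
ee_rot: [-1.571, 0.003, 0.096]
wrist_force: [-0.2, 0.3, -1.1]
width: 0.05
time: 23.1
tool_pos: [0.608, -0.0035, 0.0899]
ee_rot: [-1.57, 0.001, 0.098]
wrist_force: [-0.3, -0.4, -0.6]
width: 0.05
time: 23.35
tool_pos: [0.6082, -0.0036, 0.0903]
ee_rot: [-1.571, -0.0, 0.098]
wrist_force: [0.0, -0.4, -0.8]
width: 0.0499
t 23.35 tcp [608.2  -3.6  90.3] rot [-90.   -0.    5.6] F [ 0.  -0.4 -0.8] w 49.9
shift [ 2.3 70.8 -1.1] turn [-0.   0.1  0. ]
```

View pics/s16.png

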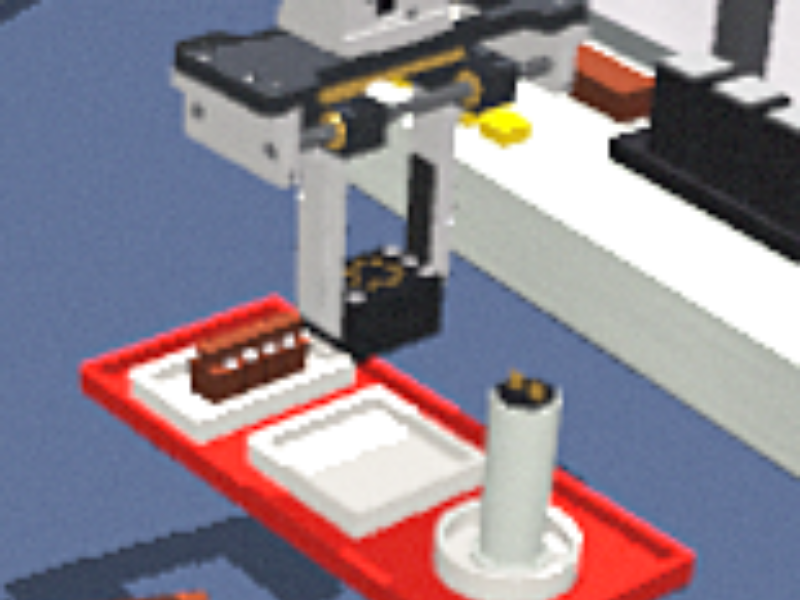

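```bash
python3 -m creep '[[2,20,-1,0,0,0,255],[2,45,-1,0,0,0,255],[2,62,-1,0,0,0,255],[2,68,-1,0,0,0,255],[2,68,-1,0,0,0,255]]'; python3 -m creep '[[0,0,0,0,0,0,255],[0,0,0,0,0,0,255],[0,0,0,0,0,0,255]]'; python3 - <<'E'
from h import *
plan(610.6,-4.5,19.2,5.5)
s=cam('side');cv2.imwrite('pics/s17.png',cv2.resize(s['color'][130:230,290:415],(800,640))[:600])
E
```

```text
time: 24.02
tool_pos: [0.6101, -0.0053, 0.0218]
ee_rot: [-1.571, 0.001, 0.097]
wrist_force: [-0.4, 0.5, -0.9]
width: 0.0496
time: 24.4
tool_pos: [0.6106, -0.0054, 0.023]
ee_rot: [-1.571, -0.001, 0.097]
wrist_force: [0.2, 0.1, -0.5]
width: 0.0501
t 24.4 tcp [610.6  -5.4  23. ] rot [-90.   -0.1   5.5] F [ 0.2  0.1 -0.5] w 50.1
shift [0.1 3.8 0.9] turn [0.  0.  0.1]
```

View pics/s17.png

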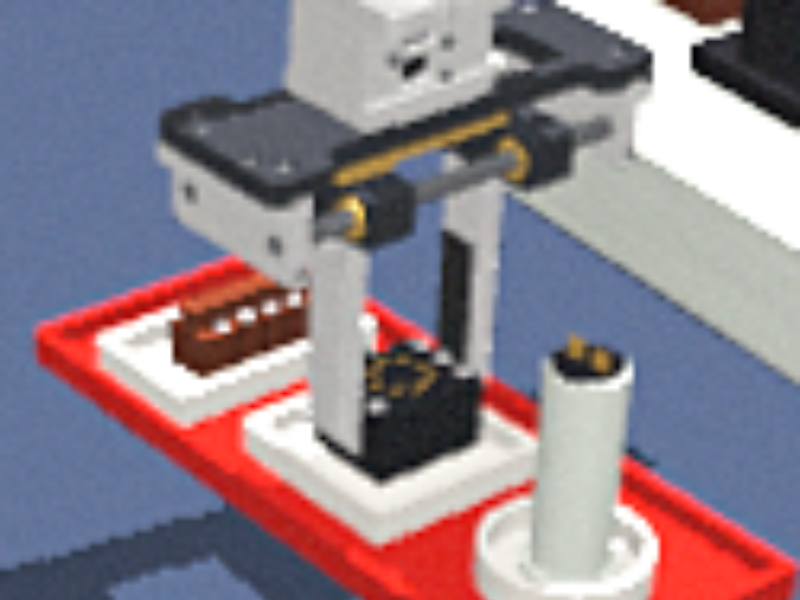

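```bash
python3 -m creep '[[0,2,0.9,0,0,0,255],[0,3,0.9,0,0,0,255],[0,3,0.9,0,0,0,255],[0,3,0.9,0,0,0,255],[0,3,0.9,0,0,0,255]]'; python3 -m creep '[[0,0,0,0,0,0,120],[0,0,0,0,0,0,110],[0,0,0,0,0,0,100],[0,0,0,0,0,0,85],[0,0,0,0,0,0,85]]'; python3 -m creep '[[0,-10,0,0,0,0,85],[0,-40,0,0,0,0,80],[0,-90,0,0,0,0,50],[0,-130,0,0,0,0,0],[0,-150,0,0,0,0,0]]'; python3 - <<'E'
from h import *
plan(596,-325,170,5.5)
s=cam('side');cv2.imwrite('pics/s18.png',cv2.resize(s['color'][130:230,290:415],(800,640))[:600])
t=cam("top");cv2.imwrite("pics/t18.png",np.hstack([ortho(t,.61,-.0045,z,half=.045,mm=.225) for z in (.038,)]+[ortho(t,.596,-.319,.05,half=.045,mm=.225)]))
E
```

```text
time: 25.08
tool_pos: [0.6102, -0.0045, 0.0193]
ee_rot: [-1.571, -0.0, 0.097]
wrist_force: [-0.1, 0.1, -0.4]
width: 0.0499
time: 25.7
tool_pos: [0.6102, -0.0044, 0.0194]
ee_rot: [-1.571, -0.0, 0.097]
wrist_force: [0.7, -0.3, -0.5]
width: 0.0627
time: 26.32
tool_pos: [0.6115, -0.0046, 0.1739]
ee_rot: [-1.572, -0.006, 0.097]
wrist_force: [0.1, 0.2, 0.5]
width: 0.0908
t 26.32 tcp [611.5  -4.6 173.9] rot [-90.1  -0.4   5.5] F [0.1 0.2 0.5] w 90.8
shift [ -46.4    3.9 -317.4] turn [0.1 0.  0.4]
```

View pics/s18.png

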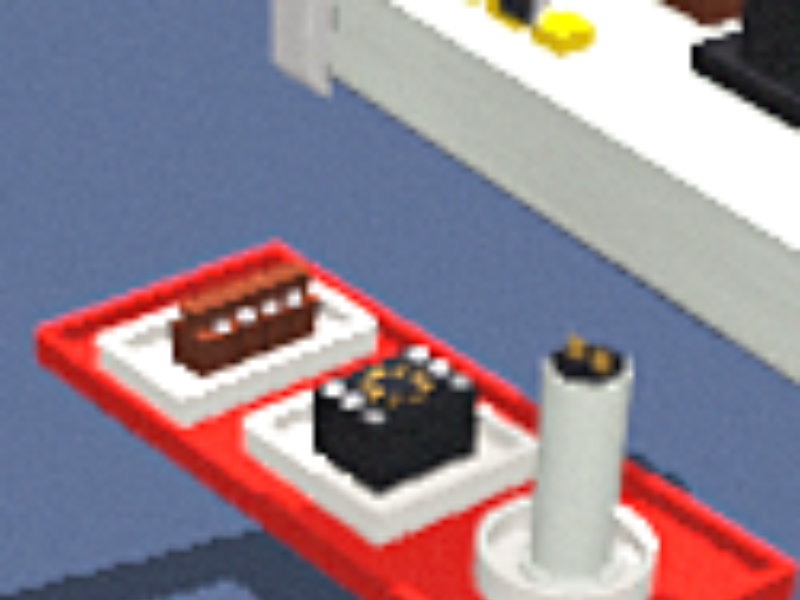

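View pics/t18.png

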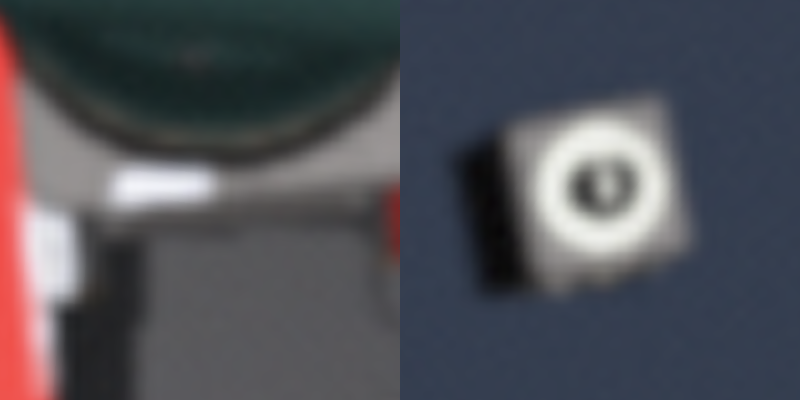

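```bash
python3 -m creep '[[-5,0,-40,0,-2,0,0],[-15,0,-95,0,-4,0,0],[-25,0,-150,0,-6,0,0],[-32,0,-205,0,-6.5,0,0],[-40,0,-260,0,-6.5,0,0]]'; python3 -m creep '[[0,0,-35,0,0,0,0],[0,0,-50,0,0,0,0],[0,10,-52,0,0,0,0],[0,10,-52,0,0,0,0],[0,10,-52,0,0,0,0]]'; python3 - <<'E'
from h import *
s=cam("wrist");cv2.imwrite("pics/w19.png",s["color"]);plan(597.5,-319,22,12)
t=cam("top")
cv2.imwrite("pics/w19c.png",np.hstack([ortho(c,.596,-.319,.05,half=.04,mm=.2) for c in (s,t)]))
cv2.imwrite("pics/t19.png",ortho(t,.61,-.0045,.038,half=.045,mm=.225))
E
```

```text
time: 27.05
tool_pos: [0.5946, -0.2685, 0.1679]
ee_rot: [-1.569, 0.001, 0.21]
wrist_force: [0.3, -0.1, -0.6]
width: 0.0945
time: 27.68
tool_pos: [0.6064, -0.3163, 0.1592]
ee_rot: [-1.57, 0.0, 0.212]
wrist_force: [-0.1, 0.1, 0.0]
width: 0.094
t 27.73 tcp [ 606.5 -316.6  159.6] rot [-90.   -0.   12.1] F [ 0.1 -1.3 -0.1] w 94.1
shift [ -9.3 137.6  -0.5] turn [-0.   0.1  0. ]
```

View pics/w19.png

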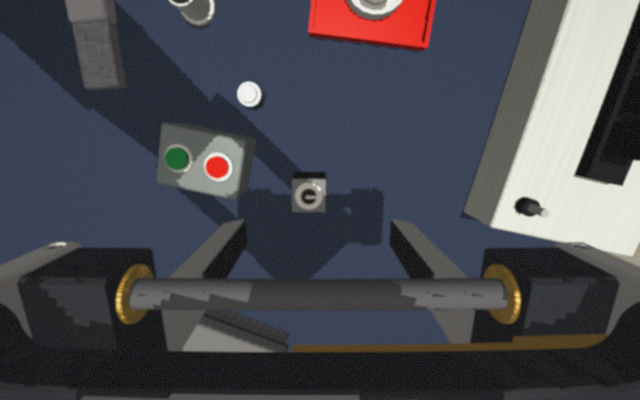

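View pics/w19c.png

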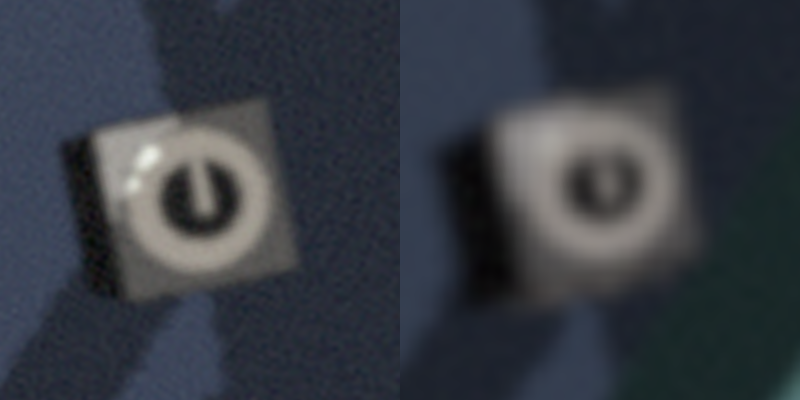

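View pics/t19.png

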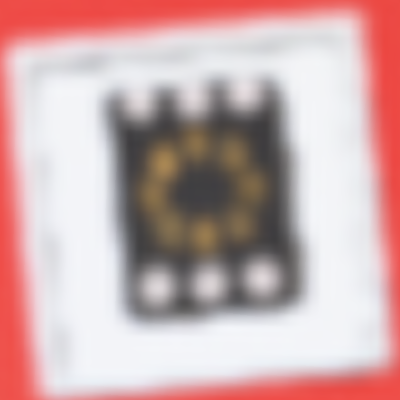

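```bash
python3 -c "
from h import *
plan(597,-318.3,22,11.3)"; python3 -m creep '[[-9,30,0,0,0.8,0,0],[-9,75,0,0,0.8,0,0],[-9,115,0,0,0.8,0,0],[-9,132,0,0,0.8,0,0],[-9,136,0,0,0.8,0,0]]';python3 -m creep '[[0,0,0,0,0,0,60],[0,0,0,0,0,0,60],[0,0,0,0,0,0,60],[0,0,0,0,0,0,60]]'; python3 -c "
from h import *
plan(597,-318.3,22,11.3)
s=cam('side');cv2.imwrite('pics/s20.png',cv2.resize(s['color'][200:300,380:505],(800,640))[:600])"
```

```text
t 27.77 tcp [ 606.5 -316.8  159.8] rot [-90.   -0.   12.1] F [-0.4 -0.1 -0.4] w 94.1
shift [ -9.7 137.8   0.6] turn [0.  0.8 0. ]
time: 28.4
tool_pos: [0.5973, -0.3193, 0.0228]
ee_rot: [-1.57, 0.001, 0.197]
wrist_force: [-0.2, -0.3, -0.1]
width: 0.094
time: 28.9
tool_pos: [0.5978, -0.32, 0.024]
ee_rot: [-1.572, -0.001, 0.196]
wrist_force: [0.2, 0.7, 0.1]
width: 0.0716
t 28.9 tcp [ 597.8 -320.    24. ] rot [-90.   -0.1  11.2] F [0.2 0.7 0.1] w 71.6
shift [-0.4  2.   1.8] turn [ 0.  -0.1  0.1]
```

View pics/s20.png

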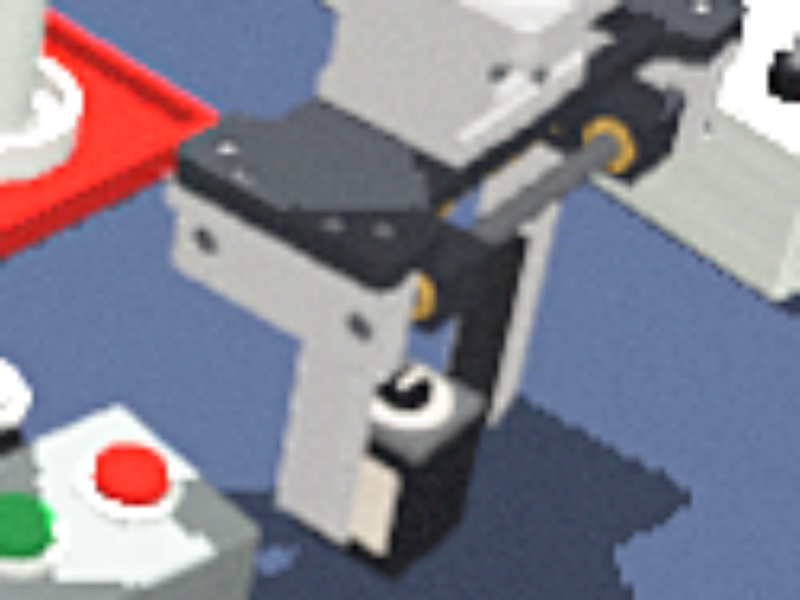

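Relay between the fingers. Grip, lift high enough to clear the capacitor.

```bash
python3 -m creep '[[-0.4,2,1.7,0,0,0,60],[-0.4,2,1.7,0,0,0,60],[-0.4,2,1.7,0,0,0,255],[-0.4,2,1.7,0,0,0,255],[-0.4,2,1.7,0,0,0,255]]';python3 -m creep '[[0,0,0,0,0,0,255],[0,0,0,0,0,0,255],[0,0,0,0,0,0,255],[0,0,0,0,0,0,255],[0,0,0,0,0,0,255]]'; python3 -c "
from h import *
st()"; python3 -m creep '[[0,-10,0,0,0,0,255],[0,-40,0,0,0,0,255],[0,-80,0,0,0,0,255],[0,-120,0,0,0,0,255],[0,-140,0,0,0,0,255]]';python3 -m creep '[[0,0,0,0,0,0,255],[0,0,0,0,0,0,255]]'; python3 - <<'E'
from h import *
plan(610.3,-4.5,162,5.5)
s=cam('side');cv2.imwrite('pics/s21.png',cv2.resize(s['color'][140:265,380:535],(800,640))[:600])
s=cam("wrist");cv2.imwrite("pics/w21.png",s["color"])
E
```

```text
time: 29.58
tool_pos: [0.5968, -0.3182, 0.0213]
ee_rot: [-1.571, -0.0, 0.196]
wrist_force: [-0.2, 0.8, -0.1]
width: 0.0452
time: 30.2
tool_pos: [0.5968, -0.3182, 0.0213]
ee_rot: [-1.571, -0.0, 0.196]
wrist_force: [-0.0, 0.7, -0.5]
width: 0.036
t 30.2 tcp [ 596.8 -318.2   21.3] rot [-90.   -0.   11.2] F [-0.   0.7 -0.5] w 36.0
time: 30.82
tool_pos: [0.5976, -0.3188, 0.1655]
ee_rot: [-1.574, -0.004, 0.196]
wrist_force: [1.0, 0.0, -0.6]
width: 0.0358
time: 31.08
tool_pos: [0.5962, -0.3179, 0.16]
ee_rot: [-1.569, 0.001, 0.196]
wrist_force: [-0.0, 0.3, -1.2]
width: 0.0357
t 31.07 tcp [ 596.2 -317.9  160. ] rot [-89.9   0.1  11.2] F [-0.   0.3 -1.2] w 35.7
shift [ 74.9  -1.7 304.6] turn [-0.1  5.7 -0.1]
```

View pics/s21.png

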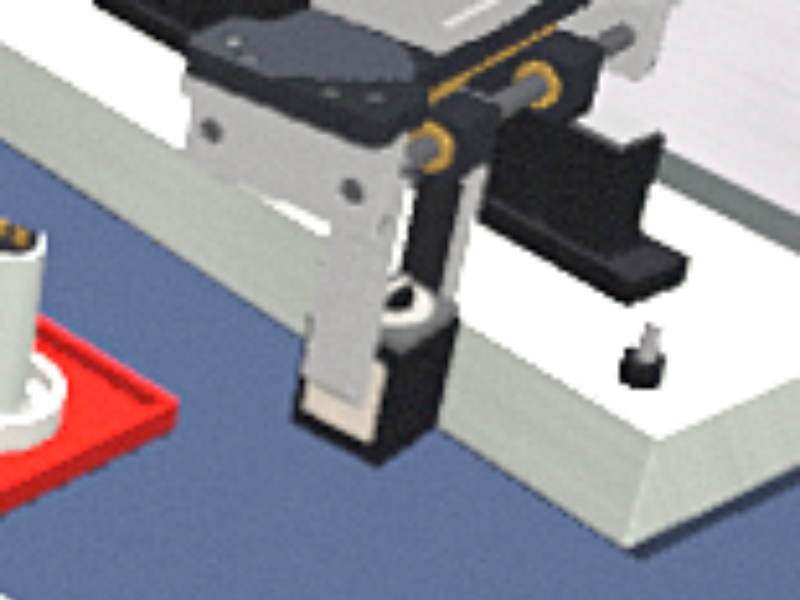

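View pics/w21.png

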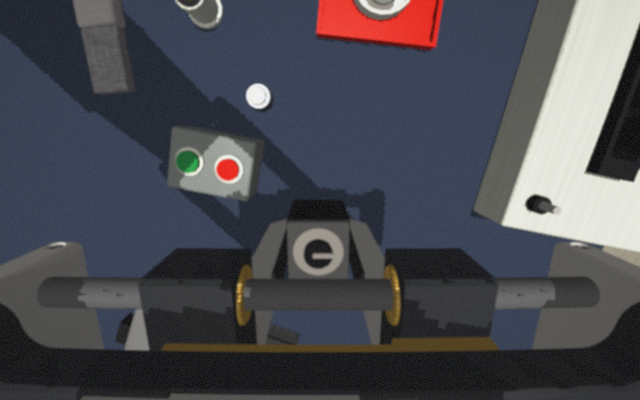

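```bash
python3 -c "
from h import *
s=cam('wrist');o=st();p=ray(s,[[318,253]],o['tool_pos'][2]+.0287)[0]*1000;print(p,p-o['tool_pos']*1000)"
python3 -m creep '[[8,0,30,0,1,0,255],[20,0,80,0,2,0,255],[32,0,130,0,4,0,255],[45,0,180,0,5.7,0,255],[57,0,230,0,5.7,0,255]]'; python3 -m creep '[[10,0,40,0,0,0,255],[16,0,65,0,0,0,255],[18,0,73,0,0,0,255],[18,0,73,0,0,0,255],[18,0,73,0,0,0,255]]';python3 -c "
from h import *
plan(610.3,-4.5,70,5.5)
s=cam('side');cv2.imwrite('pics/s22.png',cv2.resize(s['color'][90:230,280:455],(800,640))[:600])"
```

```text
t 31.23 tcp [ 596.  -317.8  159.2] rot [-89.9   0.1  11.2] F [ 0.2  0.1 -1.9] w 35.2
[ 595.46398507 -318.93047395  187.85916952] [-0.49097471 -1.17629665 28.7       ]
time: 31.85
tool_pos: [0.6072, -0.0798, 0.1601]
ee_rot: [-1.57, 0.002, 0.096]
wrist_force: [0.1, -0.6, -1.5]
width: 0.0357
time: 32.48
tool_pos: [0.6185, -0.0084, 0.161]
ee_rot: [-1.571, 0.001, 0.095]
wrist_force: [-0.2, -1.1, -0.5]
width: 0.0356
t 32.48 tcp [618.5  -8.4 161. ] rot [-90.    0.    5.5] F [-0.2 -1.1 -0.5] w 35.6
shift [-7.8 91.   4.7] turn [ 0. -0. -0.]
```

View pics/s22.png

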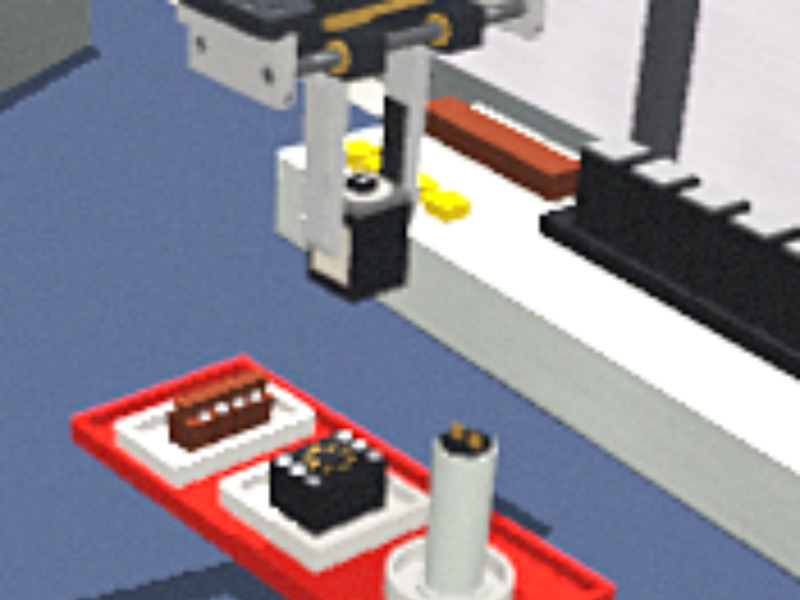

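```bash
python3 -m creep '[[-8,10,5,0,0,0,255],[-8,40,5,0,0,0,255],[-8,70,5,0,0,0,255],[-8,88,5,0,0,0,255],[-8,90,5,0,0,0,255]]'; python3 -m creep '[[0,0,0,0,0,0,255],[0,0,0,0,0,0,255],[0,0,0,0,0,0,255],[0,0,0,0,0,0,255]]';python3 -c "
from h import *
plan(610.3,-4.5,61,5.5)
s=cam('side');cv2.imwrite('pics/s23.png',cv2.resize(s['color'][130:230,290:415],(800,640))[:600])"
```

```text
time: 33.15
tool_pos: [0.6092, -0.0035, 0.0697]
ee_rot: [-1.57, 0.003, 0.096]
wrist_force: [-0.3, 0.4, -1.6]
width: 0.036
time: 33.65
tool_pos: [0.6106, -0.0029, 0.0719]
ee_rot: [-1.571, -0.001, 0.097]
wrist_force: [0.4, 0.1, -1.3]
width: 0.0359
t 33.65 tcp [610.6  -2.9  71.9] rot [-90.   -0.1   5.5] F [ 0.4  0.1 -1.3] w 35.9
shift [-0.4 10.9 -1.5] turn [0.  0.  0.1]
```

View pics/s23.png

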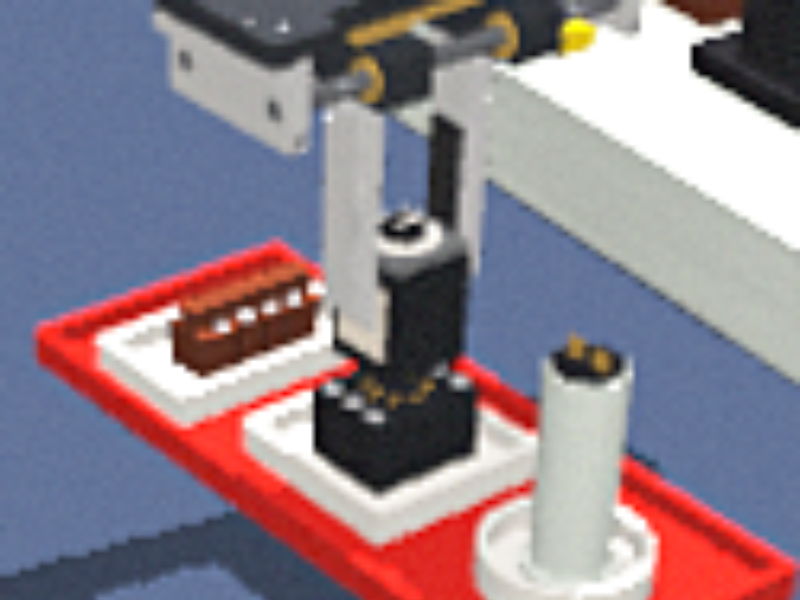

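```bash
python3 -m creep '[[-0.3,4,-1.4,0,0,0,255],[-0.3,8,-1.4,0,0,0,255],[-0.3,10.5,-1.4,0,0,0,255],[-0.3,10.5,-1.4,0,0,0,255],[-0.3,10.5,-1.4,0,0,0,255]]'; python3 -m creep '[[0,0.5,0,0,0,0,255],[0,1.2,0,0,0,0,255],[0,1.2,0,0,0,0,255]]'; python3 -c "
from h import *
plan(610.3,-4.5,59.3,5.5)
s=cam('side');cv2.imwrite('pics/s24.png',cv2.resize(s['color'][130:230,290:415],(800,640))[:600])"
```

```text
time: 34.33
tool_pos: [0.6101, -0.0043, 0.0609]
ee_rot: [-1.571, -0.0, 0.097]
wrist_force: [0.8, -0.2, -0.8]
width: 0.0357
time: 34.7
tool_pos: [0.61, -0.0044, 0.0596]
ee_rot: [-1.571, 0.0, 0.097]
wrist_force: [0.4, -0.9, -0.6]
width: 0.036
t 34.7 tcp [610.   -4.4  59.6] rot [-90.    0.    5.5] F [ 0.4 -0.9 -0.6] w 36.0
shift [ 0.3  0.3 -0.2] turn [-0.  0. -0.]
```

View pics/s24.png

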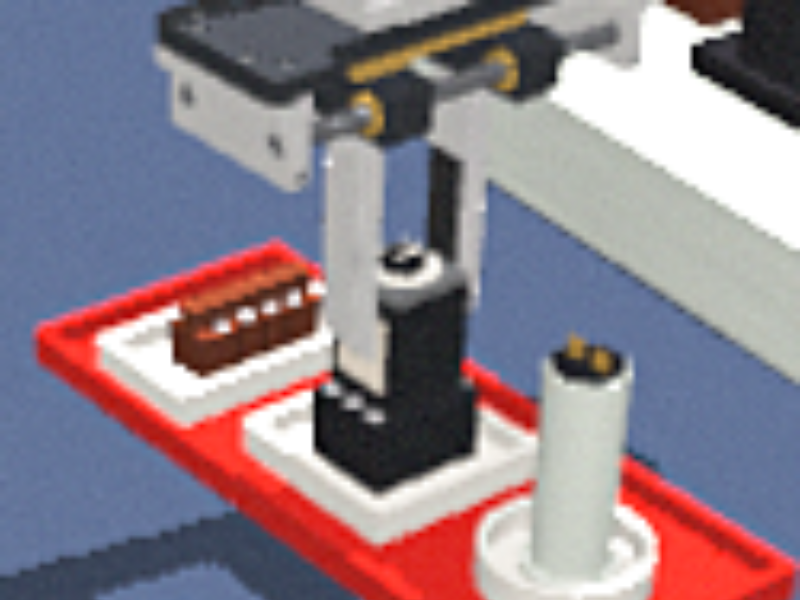

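Still slightly hanging or just touching; lower 0.5 mm, release and rise.

```bash
python3 -m creep '[[0,0.5,0,0,0,0,255],[0,0.5,0,0,0,0,255]]'; python3 -m creep '[[0,0,0,0,0,0,190],[0,0,0,0,0,0,150],[0,0,0,0,0,0,130],[0,0,0,0,0,0,100],[0,0,0,0,0,0,60]]'; python3 -m creep '[[0,0,0,0,0,0,30],[0,-15,0,0,0,0,0],[0,-50,0,0,0,0,0],[0,-100,0,0,0,0,0],[0,-140,0,0,0,0,0]]'; python3 -m creep '[[0,0,100,0,0,0,0],[-60,0,100,0,0,0,0],[-120,0,160,0,0,0,0],[-180,0,200,0,0,0,0],[-200,0,240,0,0,0,0]]'; python3 -m creep '[[0,0,0,0,0,0,0],[0,0,0,0,0,0,0],[0,0,0,0,0,0,0]]'; python3 - <<'E'
from h import *
st()
s=cam('side');cv2.imwrite('pics/s25.png',cv2.resize(s['color'][120:245,280:435],(800,640))[:600])
cv2.imwrite('pics/s25f.png',s['color'])
t=cam("top");cv2.imwrite('pics/t25f.png',t['color'])
cv2.imwrite("pics/t25.png",np.hstack([ortho(t,.61,-.0045,.088,half=.04,mm=.2),ortho(t,.601,.0895,.028,half=.055,mm=.275)]))
E
```

```text
time: 35.0
tool_pos: [0.6102, -0.0044, 0.0593]
ee_rot: [-1.571, -0.0, 0.097]
wrist_force: [0.4, 0.2, 0.4]
width: 0.0359
time: 35.62
tool_pos: [0.6101, -0.0044, 0.0591]
ee_rot: [-1.571, -0.0, 0.097]
wrist_force: [-0.2, -0.5, -0.4]
width: 0.0624
time: 36.25
tool_pos: [0.6106, -0.0044, 0.2028]
ee_rot: [-1.571, -0.003, 0.097]
wrist_force: [0.3, -0.4, 0.6]
width: 0.0943
time: 36.88
tool_pos: [0.4001, 0.2019, 0.2007]
ee_rot: [-1.57, -0.003, 0.095]
wrist_force: [0.3, 1.0, 0.9]
width: 0.0937
time: 37.25
tool_pos: [0.4027, 0.2004, 0.1994]
ee_rot: [-1.571, -0.0, 0.095]
wrist_force: [0.3, 0.1, -0.5]
width: 0.0939
t 37.25 tcp [402.7 200.4 199.4] rot [-90.   -0.    5.4] F [ 0.3  0.1 -0.5] w 93.9Traceback (most recent call last):
  File "<stdin>", line 6, in <module>
    return _nx.concatenate(arrs, 1, dtype=dtype, casting=casting)
           ~~~~~~~~~~~~~~~^^^^^^^^^^^^^^^^^^^^^^^^^^^^^^^^^^^^^^^
ValueError: all the input array dimensions except for the concatenation axis must match exactly, but along dimension 0, the array at index 0 has size 400 and the array at index 1 has size 399
```

View pics/s25.png

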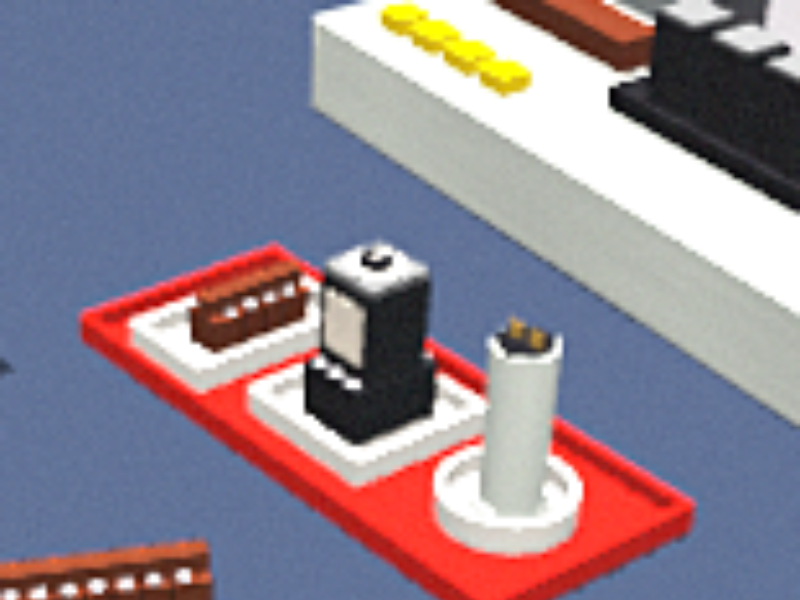

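View pics/t25f.png

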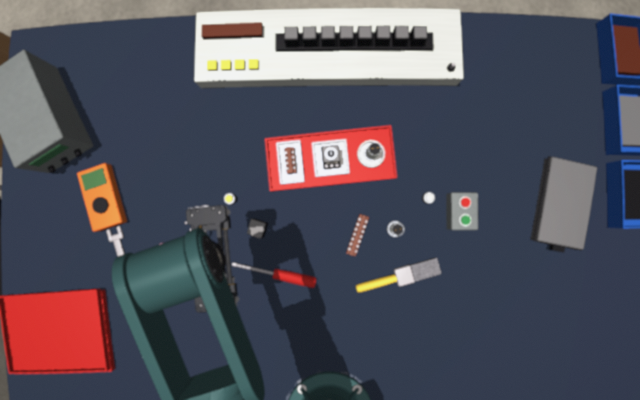

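View pics/s25f.png

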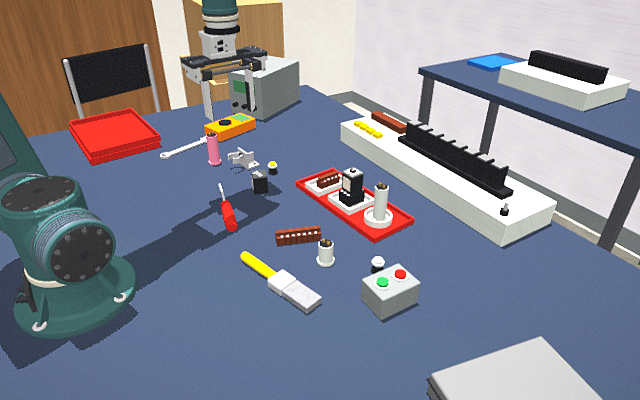

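```bash
python3 - <<'E'
from h import *
t=cam("top")
cv2.imwrite("pics/t26.png",np.hstack([ortho(t,.61,-.0045,.088,half=.04,mm=.2),ortho(t,.601,.0895,.028,half=.05,mm=.25),ortho(t,.6207,-.0996,.093,half=.04,mm=.2)])[:, :1200][::2,::2])
E
```

```text
(no output)
```

View pics/t26.png

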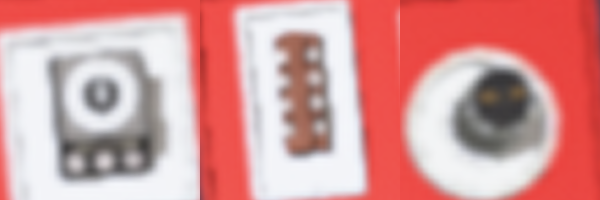

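```bash
python3 -c "
from h import *
print(robot.close_job());st()"
```

```text
the job is handed in; nothing more can be done
None
the job is handed in; nothing more can be done
```

The red tray is packed as asked, and the job was handed in at about 37 s of the 120 s allowed.

**What I did, in order**
1. I pulled the tall silver capacitor level out of its clip, gripped along the pull direction, and stood it in the round cup.
2. I laid the short strip, ridge up, in the oblong bin.
3. I set the socket flat in the square bin.
4. I stood the dial relay on the middle of the socket.

**Last checks**
- The final side and top pictures show all four things upright and in place. The capacitor's top and the relay's dial are within about 2 mm of where they should be.
- The short capacitor, the plain relay and the long strip stand where they were, and the pink can was not touched.
- The open gripper was about 0.2 m up and touching nothing at hand-in, and wrist forces read only a few newtons throughout.

**Disagreements**
- The top camera read x about 2 mm larger than the wrist camera or the gripped positions. I went with the gripped positions.
- The strip and the socket were let go 1–2 mm above their bin floors and dropped in flat.

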